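Sort the gift counter's loose things into their trays

TASK

Put the four loose things in front of the trays away: each goes into the tray that already holds one of its kind, into an empty bay of its own, so that both stamps, the soap rose and the small card box each stand upright, flat on the floor of their bay, one thing to a bay. Do not shift or tip the three things that are already in the trays.

Things in the scene. Friction and masses are not known exactly. Their poses are not given: they have to be found in the camera images.
- tray_stamps: Fixed wooden tray 120 (x) x 190 (y) x 12 mm. Origin: centre of its underside; y along its length, z up. Floor 4 mm thick; walls 12 and dividers 11 mm high from the table, both 4 mm thick. Three bays 112 (x) x 58 (y) mm inside, centred at y = -62, 0, +62 mm in the tray frame. The middle one holds a stamp, base's long side along tray x (the roomiest way); the end bays are empty.
- tray_roses: Fixed wooden tray 120 (x) x 190 (y) x 12 mm. Origin: centre of its underside; y along its length, z up. Floor 4 mm thick; walls 12 and dividers 11 mm high from the table, both 4 mm thick. Two bays 112 (x) x 89 (y) mm inside, centred at y = +46.5 and -46.5 mm in the tray frame. The +y bay holds a soap rose, the -y bay is empty.
- tray_boxes: Fixed wooden tray 120 (x) x 190 (y) x 12 mm. Origin: centre of its underside; y along its length, z up. Floor 4 mm thick; walls 12 and dividers 11 mm high from the table, both 4 mm thick. Two bays 112 (x) x 89 (y) mm inside, centred at y = +46.5 and -46.5 mm in the tray frame. The -y bay holds a small card box, the +y bay is empty.
- stamp_kept: Light wood hand stamp standing upright, 75 mm high: wooden block base 29 (x) x 43 (y) mm, 19 mm high, with a turned round handle above it, 28 mm across, thickest between 40 and 75 mm above the underside. Origin: centre of its underside, z up. It is already in the middle bay of the stamp tray and stays there.
- rose_kept: Soap rose head (open flower), pale, 57 mm across at the petals, 36 mm high, already in its tray; stays there. Origin: centre of its underside, z up.
- box_kept: Small closed card box with plain lid, 53 (x) x 69 (y) x 42 mm, already in its tray; stays there. Origin: centre of its underside, z up.
- stamp_1: Loose hand stamp standing upright, 75 mm high: wooden block base 29 (x) x 43 (y) mm, 19 mm high, with a turned round handle above it, 28 mm across, thickest between 40 and 75 mm above the underside. Origin: centre of its underside, z up. Light wood. To be put away; the two loose stamps may take either empty bay.
- stamp_2: Loose hand stamp standing upright, 75 mm high: wooden block base 29 (x) x 43 (y) mm, 19 mm high, with a turned round handle above it, 28 mm across, thickest between 40 and 75 mm above the underside. Origin: centre of its underside, z up. Dark wood. To be put away; the two loose stamps may take either empty bay.
- rose: Loose soap rose head (open flower), rigid, pale, 50 mm across at the petals in the upper half, narrower at the foot, 32 mm high, round. Origin: centre of its underside, z up. To be put away.
- card_box: Loose small closed card box with plain lid (lid does not come off), 51 (x) x 65 (y) x 36 mm. Origin: centre of its underside, z up. To be put away.
Mind the look-alikes: they are no part of the job. Leave any red look-alike of the rose_kept alone.

How it is judged:
By the outcome, as a careful person would: the job done as asked, in the order asked, and still so for the second after the job is handed in, with the robot touching nothing.
It also fails if it takes over 96 s, if anything falls off the work surface, if the arm or the gripper's body presses on something with over 40 N, if the wrist force passes 120 N, or if a joint passes its speed limit or range.

ROBOT

A 7-joint arm with a two-finger parallel gripper is mounted at the origin on a cart in front of the work surface, level with it; the furniture and walls round the work are solid. World frame = base frame: x ahead of the robot, y to its left, z up, the work surface at z = 0. Lengths are in m, angles in rad, forces in N, time in s.
With the tool pointing down it reaches from about 0.4 to 0.85 m from the base axis. Payload 4.5 kg.
Tool frame: the origin (TCP) lies midway between the tips of the shut fingers; the grasp point (between the pads) lies 19 mm behind it; z points along the fingers, y is the direction in which the jaws open and shut (so a half turn about z gives the same grasp; the last joint's range is limited). The gripper opens to 88 mm and grips with 3 to 60 N. Pads are 18 mm wide; open, the fingers measure 123 mm over their backs; the gripper's body (75 mm by 187 mm) begins 45 mm behind the grasp point.
Start: joints at [1.198, 0.689, -0.195, 1.565, 0.157, 0.902, -0.215], TCP at [0.247, -0.574, 0.239] pointing down, gripper open.
Joint ranges: [-3.01, 3.01], [-0.46, 2.08], [-1.47, 1.51], [0.13, 2.56], [-1, 4.14], [0.04, 2.09], [-2.66, 2.66]. Speed limits (rad/s): [2.57, 2.57, 3.14, 3.14, 3.14, 3.14, 3.14].

INTERFACE

Orientations are given as a unit quaternion [x, y, z, w].
In Python, from plant import get_state, snapshot, finish_job, find_in gives the robot as it stands.
- The arm moves only by the shell command python3 -m creep 'ROWS' [OPENING] [FORCE]. ROWS is JSON, one flat list of numbers, 6 for each row, row after row: the shift along the tool's x, y, z in mm, then the turn, a rotation vector about the tool's x, y, z in degrees. In form: [tx, ty, tz, wx, wy, wz, tx, ty, tz, wx, wy, wz, ...]. A call has 1 to 5 rows; each row shifts and turns the pose as measured when the row begins, along the tool's axes as they then stand; what a row does not reach is not made up. A row lasts 1/12 s, in which the tool goes at most 41.7 mm and 7.16 degrees, less where a joint would pass 70% of its speed; a pose out of reach is approached as far as the arm can. A call is refused whole if a number of a shift passes 41.7 or a number of a turn 7.16, either way. A call with a gripper value outside its range is refused whole. OPENING is the finger opening in mm, from 0 to 88.1, set as the call begins (- or left out, the last holds). The fingers move at their own pace and stop on an object; FORCE is the grip in N (left out, the last holds). Time passes only in rows, so rows that do not move let the fingers close. It gives the time, the measured TCP pose, the force and the opening at its end, in the units of the state.
- get_state(): the state, without advancing time (a new reading comes with each control period).
- snapshot(name): name is "side" or "top"; returns a dict with "color" (400x640x3 uint8, red, green, blue), "intrinsics" (3x3 intrinsics, pixels), "extrinsics" (4x4, takes a point from world to camera coordinates). Camera axes: x right, y down, z forward; pixel columns grow to the right and rows downward; lengths in m; the calibration is good to about 2 mm. A picture is of the moment at which its call begins. There is no depth.
- finish_job(): hands the job in, once; it reports no verdict.
Trained networks look in the newest picture that a camera, given by its name, has taken for a name from the list of things; names that differ only in an ending like _2 or _b are one class to them, and where a whole thing is asked for, a point or a joint stands for the part that bears it (a point fixed in the world has none). Each returns a list of dicts, best first, with "score" (0 to 1); they miss things now and then, are a little off and sometimes report something else, mostly with a low value. They report only what shows in the picture. A call takes as long as a camera call. They do not tell look-alikes from the thing itself.
- find_in(thing, camera): "xy" ([column, row] in pixels, amid what is visible of it).
The state is a dict: "clock": time; "q": joint angles; "qd": joint speeds; "joint_torque": joint torques, N m; "tool_pos": TCP position; "eef_rot": TCP orientation; "contact_force": force on the tool from outside, world axes, zero at the start; "moment": the same for the moment, N m; "opening": opening from 0.0 (shut) to 1.0 (fully open).
Only numpy, scipy, OpenCV 4.12 (cv2) and the standard library are available. Lean on these libraries where they do the work, as an engineer would, in place of code of your own. Each camera call takes 0.05 s, during which the arm holds its last target.

## Working session

There is one attempt and no reset: what is moved stays moved. The work goes in short steps, Python scripts to look and compute and a shell command to move; the robot and the scene stay as the last step left them, time stands still between calls to the robot, and variables do not carry over. Pictures are saved under pics/ and viewed, and the job is handed in when it is done.

```bash
mkdir -p pics; ls
cat > h.py <<'E'
import numpy as np, cv2
from plant import get_state, snapshot, finish_job, find_in
def ray(s,px):
    K=np.array(s["intrinsics"]);E=np.array(s["extrinsics"]);R,t=E[:3,:3],E[:3,3]
    d=R.T@np.linalg.solve(K,[px[0],px[1],1.]);return -R.T@t,d
def atz(s,px,z):
    c,d=ray(s,px);return c+d*(z-c[2])/d[2]
def proj(s,p):
    K=np.array(s["intrinsics"]);E=np.array(s["extrinsics"]);q=K@(E[:3,:3]@np.array(p)+E[:3,3]);return q[:2]/q[2]
def save(s,n): cv2.imwrite("pics/"+n+".png",cv2.cvtColor(s["color"],cv2.COLOR_RGB2BGR))
E
python3 - <<'E'
from h import *
import pickle
S={}
for n in("side","top"):
    s=snapshot(n);save(s,n+"0");S[n]=s
    print(n,"cam at",ray(s,[320,200]))
    for t in["tray_stamps","tray_roses","tray_boxes","stamp_1","rose","card_box","stamp_kept","rose_kept","box_kept"]:
        print(t,[(np.round(f["xy"]).tolist(),round(f["score"],2)) for f in find_in(t,n)])
pickle.dump(S,open("S0.pkl","wb"))
print(get_state())
E
```

```text
pics
side cam at (array([0.11631118, 0.73797633, 0.81442126]), array([ 0.35830928, -0.64362669, -0.67630765]))
tray_stamps [([330.0, 157.0], 0.74)]
tray_roses []
tray_boxes [([234.0, 270.0], 0.91)]
stamp_1 [([342.0, 228.0], 0.88), ([356.0, 202.0], 0.76)]
rose [([294.0, 296.0], 0.89)]
card_box [([382.0, 168.0], 0.61), ([287.0, 208.0], 0.34)]
stamp_kept [([335.0, 152.0], 0.46)]
rose_kept [([303.0, 260.0], 0.8), ([290.0, 205.0], 0.63)]
box_kept [([253.0, 245.0], 0.67)]
top cam at (array([ 0.4076743 , -0.01604645,  1.07855352]), array([ 0.09489438,  0.04219601, -0.9946825 ]))
tray_stamps [([440.0, 161.0], 0.81)]
tray_roses [([340.0, 157.0], 0.97)]
tray_boxes [([213.0, 156.0], 0.92), ([443.0, 155.0], 0.54)]
stamp_1 [([306.0, 235.0], 0.81), ([361.0, 229.0], 0.67), ([213.0, 158.0], 0.29), ([313.0, 159.0], 0.28)]
rose [([305.0, 236.0], 0.73), ([204.0, 235.0], 0.61)]
card_box [([446.0, 234.0], 0.7)]
stamp_kept [([445.0, 158.0], 0.61)]
rose_kept [([245.0, 219.0], 0.85), ([315.0, 158.0], 0.66)]
box_kept [([234.0, 157.0], 0.92)]
{'clock': 1.0, 'q': array([ 1.19780316,  0.68906681, -0.19461675,  1.56529789,  0.15730165,
        0.90245864, -0.21508862]), 'qd': array([-3.43975347e-05, -2.42683476e-03,  1.70370129e-03,  8.67258514e-04,
        2.55558752e-04, -3.81058637e-04,  1.94749017e-04]), 'joint_torque': array([-1.04673770e-04, -5.27494133e+01, -1.26722954e+00, -1.53748298e+01,
       -5.19974576e-02, -7.48080602e-04,  2.91982383e-05]), 'tool_pos': array([ 0.24734161, -0.57401904,  0.23876444]), 'eef_rot': array([9.79381334e-01, 2.02020286e-01, 2.95117557e-05, 7.14824433e-05]), 'contact_force': array([-0.08722948, -0.36257708, -0.21311037]), 'moment': array([-0.04761225,  0.02432949,  0.00835308]), 'opening': 1.000745976957159}
```

View pics/side0.png

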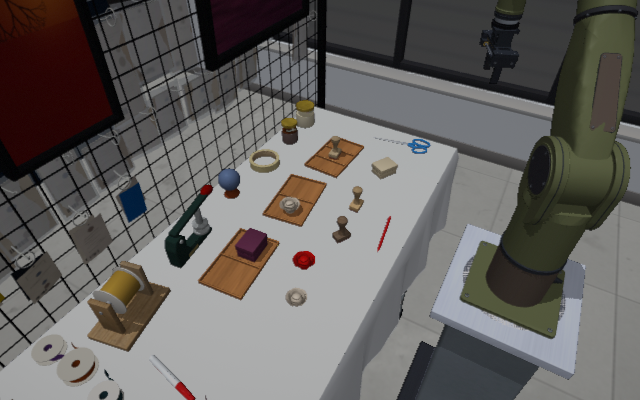

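View pics/top0.png

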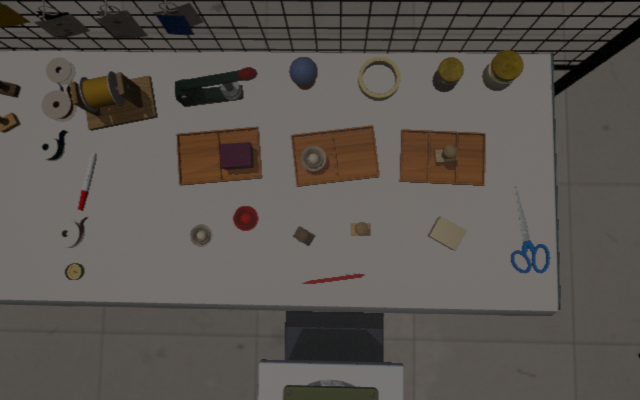

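Run:
```python
import cv2
a=cv2.imread("pics/top0.png")[110:270,170:490];cv2.imwrite("pics/top0c.png",cv2.resize(a,(800,400),interpolation=cv2.INTER_CUBIC))
a=cv2.imread("pics/side0.png")[120:320,200:440];cv2.imwrite("pics/side0c.png",cv2.resize(a,(720,600),interpolation=cv2.INTER_CUBIC))
```

```text
(no output)
```

View pics/top0c.png

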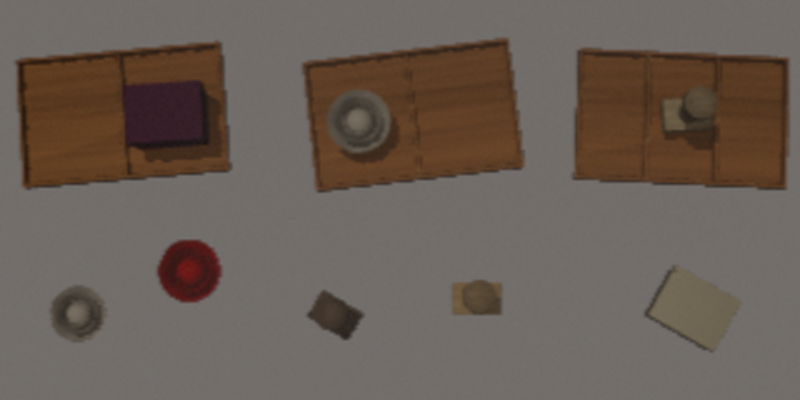

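View pics/side0c.png

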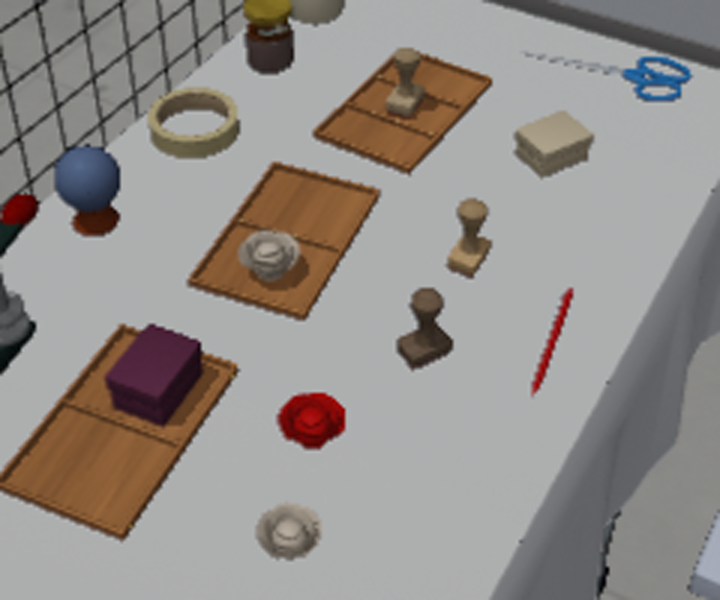

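The candidates in the top view are:
- **Rose:** the pale one at (201,235). The red look-alike is at (245,218) and rose_kept is at (314,158) in its tray.
- **Stamps:** light at (361,229) and dark at (304,236). stamp_kept is at (447,156).
- **Card box:** the cream one at (447,233). The purple box_kept is at (237,156).

The crops confirm these choices: the loose pale rose, the light and dark stamps, and the cream box. Next I'll measure them.

```bash
cat > meas.py <<'E'
from h import *
import pickle
S=pickle.load(open("S0.pkl","rb"))
s=S["top"];im=cv2.cvtColor(s["color"],cv2.COLOR_RGB2HSV)
lab=cv2.cvtColor(s["color"],cv2.COLOR_RGB2LAB).astype(float)
U=4
big=cv2.resize(s["color"],None,fx=U,fy=U,interpolation=cv2.INTER_CUBIC)
hsv=cv2.cvtColor(big,cv2.COLOR_RGB2HSV); L=cv2.cvtColor(big,cv2.COLOR_RGB2LAB).astype(float)
def rect(mask,z,c,name):
    n,lb,st,ce=cv2.connectedComponentsWithStats(mask.astype(np.uint8))
    i=min(range(1,n),key=lambda k:(np.hypot(*(ce[k]/U-c)) if st[k,4]>600 else 1e9))
    ys,xs=np.where(lb==i); P=np.stack([(xs+.5)/U-.5,(ys+.5)/U-.5],1)
    W=np.array([atz(s,p,z)[:2] for p in P[::max(1,len(P)//4000)]],np.float32)*1000
    (cx,cy),(w,h),a=cv2.minAreaRect(W)
    # fold to long axis dir
    if w<h: a+=90; w,h=h,w
    print(name,"c",round(cx,1),round(cy,1),"size",round(w,1),round(h,1),"long axis deg",round((a+90)%180-90,1),"centroid",W.mean(0).round(1))
wood=(hsv[...,1]>110)&(hsv[...,0]<20)
for n,c in(("boxes",(219,157)),("roses",(336,156)),("stamps",(443,158))):
    rect(cv2.morphologyEx(wood.astype(np.uint8),cv2.MORPH_CLOSE,np.ones((41,41))),.012,np.array(c),n)
bg=np.median(L[800:1100,880:1900].reshape(-1,3),0);print(bg)
D=np.linalg.norm(L-bg,axis=2)
for th in(14,20):
  for n,c,z in(("rose",(201,235),.024),("card",(447,233),.036),("light",(361,229),.019),("dark",(304,236),.019),("red",(245,218),.024)):
    rect(D>th,z,np.array(c),n)
E
python3 meas.py
```

```text
boxes c 608.2 263.0 size 187.7 119.0 long axis deg -84.2 centroid [607.7 272.4]
roses c 611.4 -2.0 size 186.8 118.7 long axis deg -82.4 centroid [612.   -8.8]
stamps c 611.1 -243.9 size 187.5 118.7 long axis deg 87.9 centroid [ 610.6 -243.9]
[119. 129. 131.]
rose c 426.1 292.5 size 49.3 49.0 long axis deg -43.6 centroid [426.2 292.2]
card c 431.6 -229.9 size 81.8 44.0 long axis deg 24.3 centroid [ 435.2 -229.1]
light c 446.8 -61.7 size 44.2 31.5 long axis deg -89.0 centroid [445.8 -62. ]
dark c 428.4 64.0 size 45.8 32.3 long axis deg 60.0 centroid [428.8  63.7]
red c 465.7 193.8 size 58.2 56.1 long axis deg -89.0 centroid [465.8 193.9]
rose c 425.8 292.8 size 48.2 47.8 long axis deg 46.5 centroid [426.2 292.5]
card c 431.4 -229.3 size 80.9 41.9 long axis deg 24.0 centroid [ 435.8 -227.7]
light c 446.5 -61.9 size 42.5 30.9 long axis deg -89.3 centroid [445.8 -62.2]
dark c 428.3 63.8 size 44.9 31.3 long axis deg 60.9 centroid [428.8  63.7]
red c 466.0 193.7 size 57.0 56.8 long axis deg 64.8 centroid [465.8 194. ]
```

```bash
cat >> meas.py <<'E'
print("card by b")
for th in(8,12,16):
    m=cv2.morphologyEx((L[...,2]-bg[2]>th).astype(np.uint8),cv2.MORPH_CLOSE,np.ones((9,9)))
    rect(m,.030,np.array((447,233)),"card"); 
def box(s,img,c,yaw,sx,sy,z0,z1,col):
    a=np.radians(yaw);R=np.array([[np.cos(a),-np.sin(a)],[np.sin(a),np.cos(a)]])
    for z in(z0,z1):
        p=[proj(s,[*((np.array(c)+R@np.array([i*sx/2,j*sy/2]))/1000),z/1000]) for i,j in((-1,-1),(1,-1),(1,1),(-1,1))]
        cv2.polylines(img,[np.round(np.array(p)*4*16+24).astype(int)],True,col,1,cv2.LINE_AA,4)
def circ(s,img,c,d,z,col):
    p=[proj(s,[c[0]/1000+d/2000*np.cos(t),c[1]/1000+d/2000*np.sin(t),z/1000]) for t in np.linspace(0,6.28,24)]
    cv2.polylines(img,[np.round(np.array(p)*64+24).astype(int)],True,col,1,cv2.LINE_AA,4)
def draw(S,M,tag,crops):
  for n in S:
    s=S[n];img=cv2.cvtColor(cv2.resize(s["color"],None,fx=4,fy=4,interpolation=cv2.INTER_CUBIC),cv2.COLOR_RGB2BGR)
    img=cv2.convertScaleAbs(img,alpha=1.5 if n=="top" else 1)
    for k in M:
        if k[0]=="b": box(s,img,*k[1:],(0,255,0))
        else: circ(s,img,*k[1:],(255,255,0))
    for i,(x,y,w,h) in enumerate(crops[n]):
        cv2.imwrite(f"pics/{tag}_{n}{i}.png",img[y*4:(y+h)*4,x*4:(x+w)*4])
E
python3 - <<'E'
from meas import *
M=[("b",(608,263),5.8,120,190,0,12),("b",(611.2,-2),7.6,120,190,0,12),("b",(611,-244),-2.1,120,190,0,12),
("b",(446.7,-61.8),1,29,43,0,19),("c",(446.7,-61.8),28,70),("b",(428.4,63.9),-29.5,29,43,0,19),("c",(428.4,63.9),28,70),
("c",(426,292.5),50,24),("b",(433,-229),-28,51,65,0,36)]
draw(S,M,"m0",{"top":[(170,120,190,140),(300,120,190,140)],"side":[(195,200,170,140),(270,130,170,120)]})
E
```

```text
boxes c 608.2 263.0 size 187.7 119.0 long axis deg -84.2 centroid [607.7 272.4]
roses c 611.4 -2.0 size 186.8 118.7 long axis deg -82.4 centroid [612.   -8.8]
stamps c 611.1 -243.9 size 187.5 118.7 long axis deg 87.9 centroid [ 610.6 -243.9]
[119. 129. 131.]
rose c 426.1 292.5 size 49.3 49.0 long axis deg -43.6 centroid [426.2 292.2]
card c 431.6 -229.9 size 81.8 44.0 long axis deg 24.3 centroid [ 435.2 -229.1]
light c 446.8 -61.7 size 44.2 31.5 long axis deg -89.0 centroid [445.8 -62. ]
dark c 428.4 64.0 size 45.8 32.3 long axis deg 60.0 centroid [428.8  63.7]
red c 465.7 193.8 size 58.2 56.1 long axis deg -89.0 centroid [465.8 193.9]
rose c 425.8 292.8 size 48.2 47.8 long axis deg 46.5 centroid [426.2 292.5]
card c 431.4 -229.3 size 80.9 41.9 long axis deg 24.0 centroid [ 435.8 -227.7]
light c 446.5 -61.9 size 42.5 30.9 long axis deg -89.3 centroid [445.8 -62.2]
dark c 428.3 63.8 size 44.9 31.3 long axis deg 60.9 centroid [428.8  63.7]
red c 466.0 193.7 size 57.0 56.8 long axis deg 64.8 centroid [465.8 194. ]
card by b
card c 440.1 -249.8 size 61.8 48.2 long axis deg 60.7 centroid [ 440. -250.]
card c 608.0 -240.3 size 183.7 115.7 long axis deg 88.1 centroid [ 606.5 -238.8]
card c 605.4 -239.1 size 180.1 109.3 long axis deg 88.0 centroid [ 597.2 -238.3]
```

View pics/m0_top0.png

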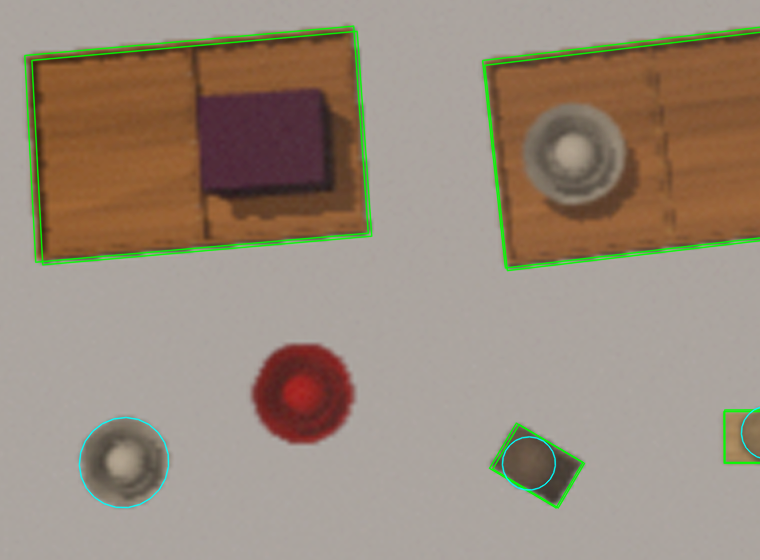

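View pics/m0_top1.png

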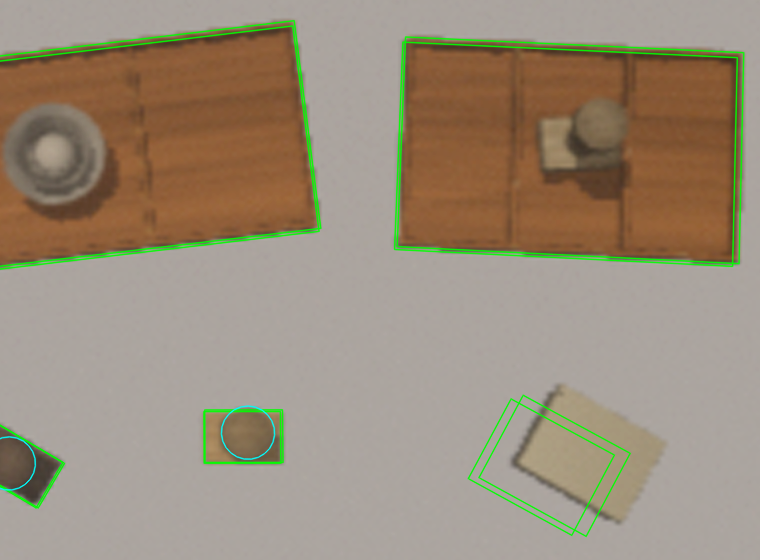

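View pics/m0_side0.png

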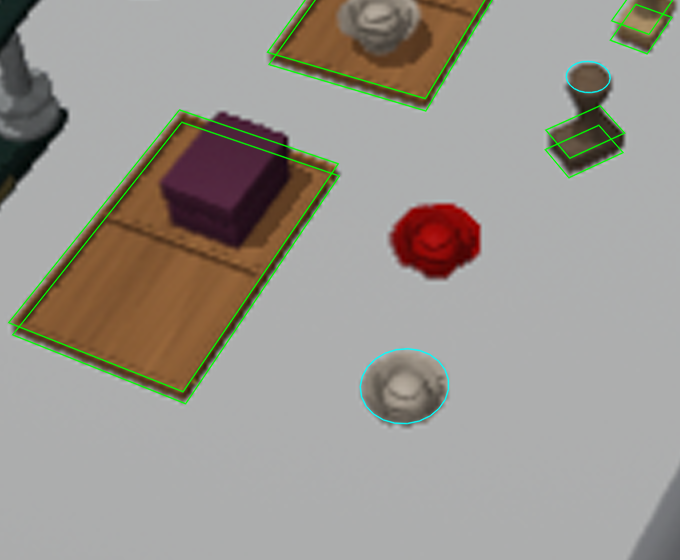

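View pics/m0_side1.png

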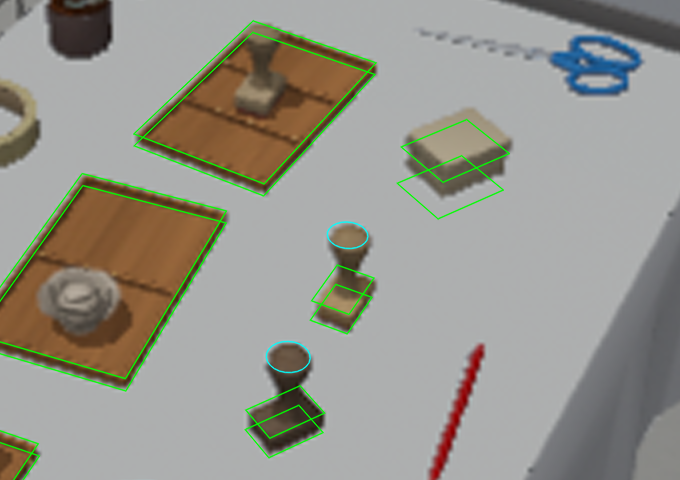

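Run:
```python
from meas import *
for p in((168,252),(178,265),(210,232)): print("side z0",p,atz(S["side"],p,0)*1000)
for p in((176,105),(178,80),(243,102),(256,73)): print("top",p,atz(S["top"],p,0.0)*1000,atz(S["top"],p,.1)*1000)
M=[("b",(440,-248.8),-29.3,51,65,0,36),("b",(608,262.6),5.8,120,190,0,12)]
draw(S,M,"m1",{"top":[(410,200,80,70),(160,60,120,90)],"side":[(360,150,50,35),(150,170,130,130)]})
a=[cv2.resize(cv2.imread(f"pics/m1_{n}.png"),(400,300)) for n in("top0","top1","side0","side1")]
cv2.imwrite("pics/m1.png",np.vstack([np.hstack(a[:2]),np.hstack(a[2:])]))
```

```text
boxes c 608.2 263.0 size 187.7 119.0 long axis deg -84.2 centroid [607.7 272.4]
roses c 611.4 -2.0 size 186.8 118.7 long axis deg -82.4 centroid [612.   -8.8]
stamps c 611.1 -243.9 size 187.5 118.7 long axis deg 87.9 centroid [ 610.6 -243.9]
[119. 129. 131.]
rose c 426.1 292.5 size 49.3 49.0 long axis deg -43.6 centroid [426.2 292.2]
card c 431.6 -229.9 size 81.8 44.0 long axis deg 24.3 centroid [ 435.2 -229.1]
light c 446.8 -61.7 size 44.2 31.5 long axis deg -89.0 centroid [445.8 -62. ]
dark c 428.4 64.0 size 45.8 32.3 long axis deg 60.0 centroid [428.8  63.7]
red c 465.7 193.8 size 58.2 56.1 long axis deg -89.0 centroid [465.8 193.9]
rose c 425.8 292.8 size 48.2 47.8 long axis deg 46.5 centroid [426.2 292.5]
card c 431.4 -229.3 size 80.9 41.9 long axis deg 24.0 centroid [ 435.8 -227.7]
light c 446.5 -61.9 size 42.5 30.9 long axis deg -89.3 centroid [445.8 -62.2]
dark c 428.3 63.8 size 44.9 31.3 long axis deg 60.9 centroid [428.8  63.7]
red c 466.0 193.7 size 57.0 56.8 long axis deg 64.8 centroid [465.8 194. ]
card by b
card c 440.1 -249.8 size 61.8 48.2 long axis deg 60.7 centroid [ 440. -250.]
card c 608.0 -240.3 size 183.7 115.7 long axis deg 88.1 centroid [ 606.5 -238.8]
card c 605.4 -239.1 size 180.1 109.3 long axis deg 88.0 centroid [ 597.2 -238.3]
side z0 (168, 252) [7.90044650e+02 3.26815964e+02 1.11022302e-13]
side z0 (178, 265) [737.9415641  345.62391845   0.        ]
side z0 (210, 232) [742.79810765 219.84461692   0.        ]
top (176, 105) [728.41079277 370.45895418   0.        ] [698.67314061 334.62342084 100.        ]
top (178, 80) [788.58210634 368.66259567   0.        ] [753.26556425 332.99361489 100.        ]
top (243, 102) [737.02352184 213.38570592   0.        ] [706.48732525 192.11349704 100.        ]
top (256, 73) [806.88080139 185.22530764   0.        ] [769.86766337 166.56403997 100.        ]
```

View pics/m1.png

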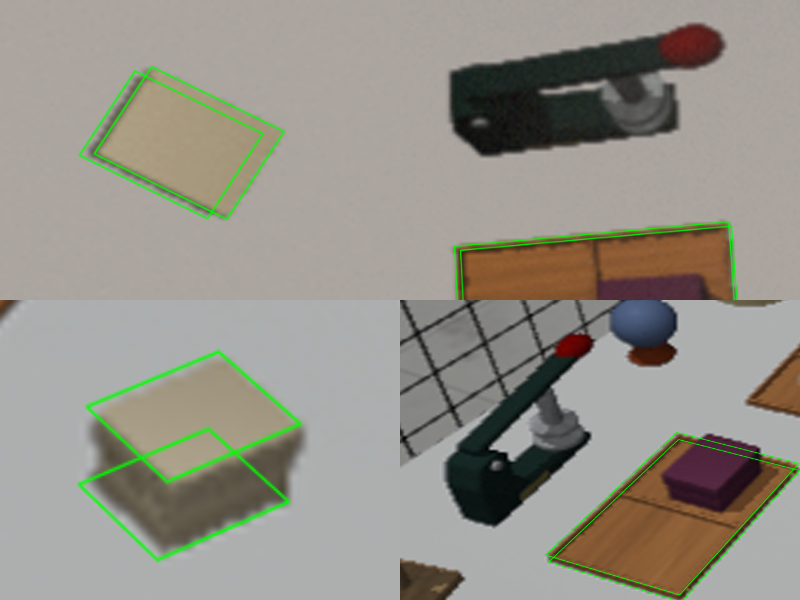

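```bash
python3 - >/dev/null <<'E'
from meas import *
o=[]
for n,(x,y,w,h) in(("top",(420,205,60,50)),("side",(362,145,48,40))):
    a=cv2.cvtColor(S[n]["color"],cv2.COLOR_RGB2BGR)[y:y+h,x:x+w]
    a=cv2.normalize(cv2.resize(a,(w*8,h*8),interpolation=cv2.INTER_NEAREST),None,0,255,cv2.NORM_MINMAX)
    o.append(cv2.resize(a,(400,int(h*400/w))))
h=min(k.shape[0] for k in o)
cv2.imwrite("pics/card.png",np.hstack([k[:h] for k in o]))
E
```

```text
(no output)
```

View pics/card.png

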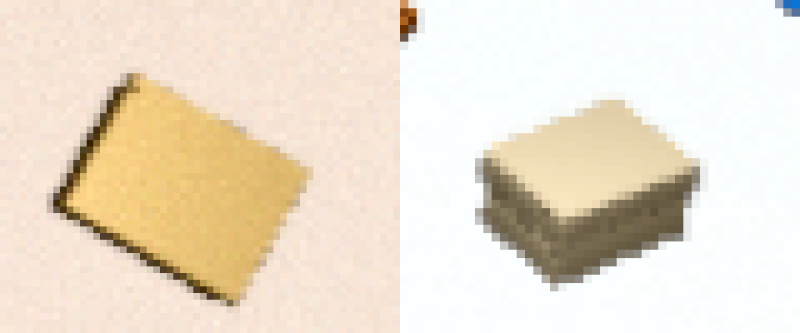

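```bash
python3 - <<'E' | tail -3
from meas import *
s=S["top"]
P=np.array([atz(s,p,.036)*1000 for p in((441,216.2),(466.8,230.8),(455.7,250.4),(430.5,235))])[:,:2]-0
print(P.mean(0),[np.linalg.norm(P[i]-P[i-1]) for i in range(4)],np.degrees(np.arctan2(*(P[1]-P[0])[::-1])),np.degrees(np.arctan2(*(P[2]-P[3])[::-1])))
q=atz(S["side"],(362+np.mean([483,612,700,560])*.12-48+0, 145+np.mean([155,100,165,215])*.12),.036)
print(q)
E
cat > go.py <<'E'
import sys
from h import *
# go.py x y z(mm TCP) yaw(deg tool x): total shift in tool axes + turn
x,y,z,yw=map(float,sys.argv[1:5])
from scipy.spatial.transform import Rotation as R
st=get_state();r=R.from_quat(st["eef_rot"])
d=r.inv().apply(np.array([x,y,z])-st["tool_pos"]*1000)
rt=R.from_euler("z",yw,degrees=True)*R.from_euler("x",180,degrees=True)
rv=np.degrees((r.inv()*rt).as_rotvec())
xx=r.apply([1,0,0])
print("shift",d.round(1),"turn",rv.round(1),"yaw now",np.degrees(np.arctan2(xx[1],xx[0])).round(1),"q7",st["q"][6].round(2),"t",round(st["clock"],2))
n=max(1,int(np.ceil(max(np.abs(d).max()/41,np.linalg.norm(d)/41.5,np.abs(rv).max()/7.1))))
print("rows",n,"shift/row",(d/n).round(1))
# after a turn first, the shift in final axes
print("shift in final axes",rt.inv().apply(np.array([x,y,z])-st["tool_pos"]*1000).round(1))
E
```

```text
card c 605.4 -239.1 size 180.1 109.3 long axis deg 88.0 centroid [ 597.2 -238.3]
[ 439.44317387 -251.27398124] [np.float64(47.02300179100358), np.float64(63.20539433400922), np.float64(48.96544856659506), np.float64(62.74020170281986)] -119.08987305026223 -120.86212069004627
[ 0.43519787 -0.24512108  0.036     ]
```

```bash
python3 go.py 438 -249.5 140 60
```

```text
shift [ 303.5 -222.6   98.7] turn [  0.    0.  -36.7] yaw now 23.3 q7 -0.22 t 1.0
rows 10 shift/row [ 30.4 -22.3   9.9]
shift in final axes [376.4   2.9  98.8]
```

```bash
python3 -m creep '[30,-22,10,0,0,0, 30,-22,10,0,0,0, 30,-22,10,0,0,0, 30,-22,10,0,0,0, 30,-22,10,0,0,0]' 88 30; python3 -m creep '[30,-22,10,0,0,0, 30,-22,10,0,0,0, 30,-22,10,0,0,0, 0,0,0,0,0,-7, 0,0,0,0,0,-7]';  python3 -m creep '[0,0,0,0,0,-7, 0,0,0,0,0,-7, 0,0,0,0,0,-7]'; python3 go.py 438 -249.5 140 60
```

```text
clock: 1.42
tool_pos: [0.3387, -0.422, 0.1881]
eef_rot: [0.981, 0.191, -0.001, 0.008]
contact_force: [0.9, -0.3, -0.2]
opening: 0.996
clock: 1.83
tool_pos: [0.4071, -0.3114, 0.1546]
eef_rot: [0.949, 0.315, 0.001, 0.006]
contact_force: [-1.8, -0.7, 0.6]
opening: 0.999
clock: 2.08
tool_pos: [0.4102, -0.3077, 0.1546]
eef_rot: [0.875, 0.485, 0.0, 0.006]
contact_force: [-0.3, -0.0, 0.2]
opening: 0.997
shift [64.1 -7.4 14.2] turn [ 0.6  0.3 -2. ] yaw now 58.0 q7 -0.37 t 2.08
rows 2 shift/row [32.1 -3.7  7.1]
shift in final axes [64.3 -5.  14.6]
```

```bash
python3 -m creep '[33,-4,20,0.3,0.2,-2, 33,-4,20,0.3,0.1,0, 0,0,30,0,0,0, 0,0,0,0,0,0]'; python3 go.py 438 -249.5 60 60
```

```text
clock: 2.42
tool_pos: [0.4407, -0.2503, 0.0837]
eef_rot: [0.866, 0.5, 0.003, 0.004]
contact_force: [-0.8, -0.9, -0.7]
opening: 0.996
shift [-0.7 -2.9 23.7] turn [ 0.5 -0.1 -0. ] yaw now 60.0 q7 -0.51 t 2.42
rows 1 shift/row [-0.7 -2.9 23.7]
shift in final axes [-0.7 -2.7 23.7]
```

```bash
python3 -m creep '[-1,-3,26,0.5,0,0, 0,0,26,0,0,0, 0,0,20,0,0,0, 0,0,8,0,0,0, 0,0,0,0,0,0]'; python3 go.py 438 -249.5 5 60
python3 - <<'E'
from h import *
for n in("side","top"):
    s=snapshot(n)
    a=cv2.cvtColor(s["color"],cv2.COLOR_RGB2BGR)
    a=a[100:250,300:500] if n=="side" else a[170:320,370:570]
    cv2.imwrite(f"pics/b1{n}.png",cv2.resize(a,(400,300)))
cv2.imwrite("pics/b1.png",np.hstack([cv2.imread("pics/b1side.png"),cv2.imread("pics/b1top.png")]))
E
```

```text
clock: 2.83
tool_pos: [0.4415, -0.2524, 0.0049]
eef_rot: [0.866, 0.5, 0.002, 0.003]
contact_force: [0.5, 0.4, 0.2]
opening: 0.995
shift [ 0.7 -4.5 -0.2] turn [ 0.4 -0.  -0.1] yaw now 59.9 q7 -0.55 t 2.83
rows 1 shift/row [ 0.7 -4.5 -0.2]
shift in final axes [ 0.7 -4.5 -0.1]
```

View pics/b1.png

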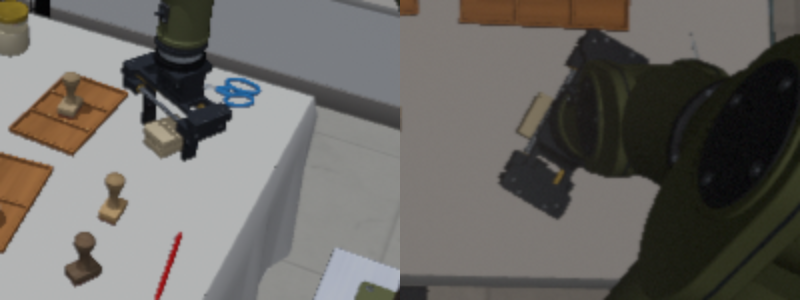

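The side view shows the box between the fingers, around (381,168) in full-frame pixels. Now I'll close and lift.

```bash
python3 -m creep '[0,0,0,0,0,0, 0,0,0,0,0,0, 0,0,0,0,0,0, 0,0,0,0,0,0, 0,0,0,0,0,0]' 30 25;  python3 -m creep '[0,0,-1,0,0,0, 0,0,0,0,0,0, 0,0,-20,0,0,0, 0,0,-40,0,0,0, 0,0,-40,0,0,0]'; python3 go.py 603.3 309.3 150 95.8
```

```text
clock: 3.35
tool_pos: [0.4442, -0.2549, 0.0114]
eef_rot: [0.867, 0.498, 0.005, 0.007]
contact_force: [0.4, 0.2, 0.2]
opening: 0.643
clock: 3.77
tool_pos: [0.4391, -0.2518, 0.1092]
eef_rot: [0.866, 0.499, 0.0, 0.001]
contact_force: [0.5, -0.3, -0.5]
opening: 0.576
shift [ 567.8 -139.1  -41.6] turn [  0.1   0.1 -35.9] yaw now 59.9 q7 -0.5 t 3.77
rows 15 shift/row [37.9 -9.3 -2.8]
shift in final axes [541.6 220.1 -40.8]
```

```bash
cat > look.py <<'E'
import sys
from h import *
# look.py tag sx sy tx ty : crops around pixel
tag=sys.argv[1];c=list(map(int,sys.argv[2:6]))
o=[]
for n,(x,y) in(("side",c[:2]),("top",c[2:])):
    s=snapshot(n);save(s,tag+n)
    a=cv2.cvtColor(s["color"],cv2.COLOR_RGB2BGR);x=min(max(x,70),570);y=min(max(y,60),340)
    a=a[y-60:y+60,x-70:x+70]
    if n=="top":a=cv2.convertScaleAbs(a,alpha=1.5)
    o.append(cv2.resize(a,(400,343),interpolation=cv2.INTER_CUBIC))
cv2.imwrite(f"pics/{tag}.png",np.hstack(o))
E
python3 look.py b2 380 150 450 230
```

```text
(no output)
```

View pics/b2.png

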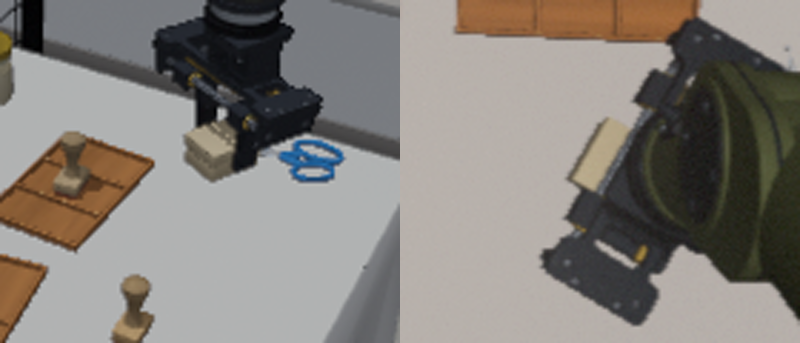

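The box is gripped level (side view, about (373,153)). Carrying it to the boxes tray.

```bash
python3 -m creep '[38,-9.5,-8,0,0,0, 38,-9.5,-8,0,0,0, 38,-9.5,-8,0,0,0, 38,-9.5,-8,0,0,0, 38,-9.5,-8,0,0,0]'; python3 -m creep '[38,-9.5,-2,0,0,0, 38,-9.5,-2,0,0,0, 38,-9.5,-2,0,0,0, 38,-9.5,-2,0,0,0, 38,-9.5,0,0,0,0]'; python3 go.py 603.3 309.3 150 95.8
```

```text
clock: 4.28
tool_pos: [0.4953, -0.0734, 0.1523]
eef_rot: [0.873, 0.487, 0.0, 0.009]
contact_force: [0.9, -0.6, 0.6]
opening: 0.576
clock: 4.7
tool_pos: [0.5549, 0.1225, 0.1573]
eef_rot: [0.873, 0.487, -0.001, 0.009]
contact_force: [0.8, -0.5, -0.5]
opening: 0.575
shift [184.4 -57.2   4.5] turn [  0.6   0.9 -37.5] yaw now 58.3 q7 -1.06 t 4.7
rows 6 shift/row [30.7 -9.5  0.7]
shift in final axes [181.   67.    7.3]
```

```bash
python3 -m creep '[38,-11,1,0.3,0.3,0, 38,-11,1,0.3,0.3,0, 38,-11,1,0,0.3,0, 38,-11,1,0,0,0, 38,-11,1,0,0,0]'; python3 -m creep '[0,0,0,0,0,-7, 0,0,0,0,0,-7, 0,0,0,0,0,-7, 0,0,0,0,0,-7, 0,0,0,0,0,-7]'; python3 go.py 603.3 309.3 70 95.8
```

```text
clock: 5.12
tool_pos: [0.6068, 0.3219, 0.1473]
eef_rot: [0.873, 0.488, 0.0, 0.001]
contact_force: [0.8, 0.9, -0.3]
opening: 0.574
clock: 5.53
tool_pos: [0.6014, 0.3396, 0.1407]
eef_rot: [0.679, 0.734, 0.0, -0.002]
contact_force: [-0.6, 0.4, -1.5]
opening: 0.574
shift [-30.6  -0.3  70.6] turn [-0.1 -0.2 -1.4] yaw now 94.4 q7 -0.76 t 5.53
rows 2 shift/row [-15.3  -0.1  35.3]
shift in final axes [-30.3  -1.2  70.7]
```

```bash
python3 -m creep '[-15,-1,25,0,0,-1.4, -14,0,25,0,0,0, 0,0,15,0,0,0, 0,0,0,0,0,0]'; python3 go.py 603.3 309.3 70 95.8; python3 look.py b3 234 270 200 156
```

```text
clock: 5.87
tool_pos: [0.6013, 0.311, 0.0708]
eef_rot: [0.667, 0.745, -0.0, -0.003]
contact_force: [0.2, 0.7, -0.9]
opening: 0.578
shift [-1.9  1.8  0.7] turn [-0.3 -0.3  0.6] yaw now 96.4 q7 -0.73 t 5.87
rows 1 shift/row [-1.9  1.8  0.7]
shift in final axes [-1.9  1.8  0.8]
```

View pics/b3.png

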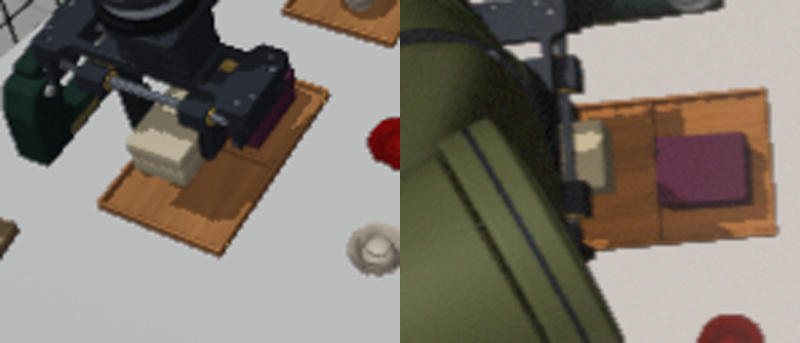

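```bash
python3 -m creep '[-1,2,22,0,0,0, 0,0,18,0,0,-0.5, 0,0,6,0,0,0, 0,0,2,0,0,0, 0,0,0,0,0,0]'; python3 go.py 603.3 309.3 12 95.8
```

```text
clock: 6.38
tool_pos: [0.6088, 0.3171, 0.0306]
eef_rot: [0.663, 0.749, 0.008, -0.002]
contact_force: [-0.1, 0.2, -0.6]
opening: 0.576
shift [-7.3 -6.6 18.4] turn [ 0.6 -0.7  1.2] yaw now 97.0 q7 -0.74 t 6.38
rows 1 shift/row [-7.3 -6.6 18.4]
shift in final axes [-7.2 -6.3 18.6]
```

```bash
python3 -m creep '[-7,-6,4,0.6,-0.7,1.2]'; python3 go.py 603.3 309.3 12 95.8;python3 -m creep '[0,0,0,0,0,0]'; python3 go.py 603.3 309.3 12 95.8
```

```text
clock: 6.47
tool_pos: [0.605, 0.3115, 0.0283]
eef_rot: [0.671, 0.742, 0.002, -0.0]
contact_force: [1.4, 1.3, 0.7]
opening: 0.575
shift [-2.1 -2.  16.3] turn [ 0.2 -0.2 -0.1] yaw now 95.7 q7 -0.76 t 6.47
rows 1 shift/row [-2.1 -2.  16.3]
shift in final axes [-2.  -1.9 16.3]
clock: 6.55
tool_pos: [0.6043, 0.3102, 0.0284]
eef_rot: [0.671, 0.741, 0.001, -0.0]
contact_force: [0.1, -0.1, -1.1]
opening: 0.578
shift [-0.8 -1.1 16.4] turn [ 0.1 -0.1 -0.2] yaw now 95.6 q7 -0.76 t 6.55
rows 1 shift/row [-0.8 -1.1 16.4]
shift in final axes [-0.8 -1.1 16.4]
```

```bash
python3 -m creep '[-1,-1,6,0,0,0, 0,0,2,0,0,0]'; python3 -m creep '[0,0,2,0,0,0, 0,0,0,0,0,0]';  python3 go.py 603.3 309.3 12 95.8
```

```text
clock: 6.72
tool_pos: [0.6043, 0.3096, 0.022]
eef_rot: [0.672, 0.741, 0.002, 0.0]
contact_force: [-0.2, -0.7, -0.9]
opening: 0.574
clock: 6.88
tool_pos: [0.6044, 0.3095, 0.02]
eef_rot: [0.672, 0.741, 0.002, 0.001]
contact_force: [0.2, 0.0, -0.4]
opening: 0.58
shift [-0.2 -1.1  8. ] turn [ 0.3 -0.1 -0.2] yaw now 95.6 q7 -0.76 t 6.88
rows 1 shift/row [-0.2 -1.1  8. ]
shift in final axes [-0.1 -1.1  8. ]
```

```bash
for i in 1; do python3 -m creep '[0,0,3,0,0,0, 0,0,0,0,0,0]'; done; python3 -m creep '[0,0,3,0,0,0, 0,0,0,0,0,0]'; python3 look.py b4 234 270 200 156
```

```text
clock: 7.05
tool_pos: [0.6049, 0.3099, 0.0171]
eef_rot: [0.672, 0.741, 0.003, 0.001]
contact_force: [0.5, 1.1, -0.9]
opening: 0.575
clock: 7.22
tool_pos: [0.6052, 0.3104, 0.0168]
eef_rot: [0.672, 0.741, 0.003, 0.001]
contact_force: [0.1, -0.1, -1.3]
opening: 0.574
```

View pics/b4.png

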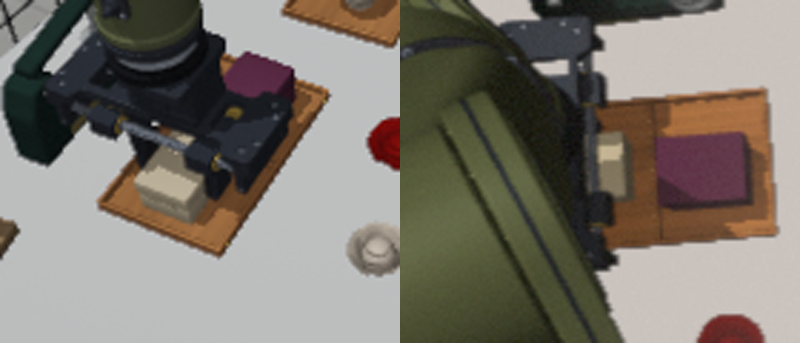

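```bash
python3 -m creep '[0,0,3,0,0,0]';python3 -m creep '[0,0,3,0,0,0]';python3 -m creep '[0,0,0,0,0,0]'
```

```text
clock: 7.4
tool_pos: [0.6054, 0.3105, 0.0158]
eef_rot: [0.672, 0.741, 0.003, 0.001]
contact_force: [-10.6, -6.1, 38.8]
opening: 0.573
clock: 7.48
tool_pos: [0.6053, 0.3105, 0.0158]
eef_rot: [0.672, 0.741, 0.003, 0.001]
contact_force: [-6.7, -4.4, 26.4]
opening: 0.576
clock: 7.57
tool_pos: [0.6055, 0.3106, 0.0169]
eef_rot: [0.672, 0.741, 0.003, 0.002]
contact_force: [0.2, 0.2, -0.7]
opening: 0.581
```

Floor contact came at TCP z = 15.8 mm. Releasing with a limited opening.

```bash
python3 -m creep '[0,0,0.5,0,0,0, 0,0,0,0,0,0, 0,0,0,0,0,0, 0,0,0,0,0,0]' 64; python3 -m creep '[0,0,-15,0,0,0, 0,0,-30,0,0,0, 0,0,-40,0,0,0]'; python3 go.py 426 292.5 110 80
```

```text
clock: 7.9
tool_pos: [0.6055, 0.3105, 0.0156]
eef_rot: [0.672, 0.741, 0.003, 0.002]
contact_force: [-0.1, -0.1, -0.4]
opening: 0.727
clock: 8.15
tool_pos: [0.599, 0.3064, 0.0939]
eef_rot: [0.671, 0.741, -0.006, -0.001]
contact_force: [0.5, -0.6, 0.3]
opening: 0.725
shift [   3.  -173.7  -14.3] turn [-0.6  0.5 15.6] yaw now 95.6 q7 -0.74 t 8.15
rows 5 shift/row [  0.6 -34.7  -2.9]
shift in final axes [ -43.7 -168.   -16.1]
```

```bash
python3 -m creep '[0,-37,0,-0.3,0.3,0, 1,-37,0,-0.3,0.3,0, 1,-37,0,0,0,0, 1,-37,0,0,0,0, 0,-20,0,0,0,0]' 85; python3 look.py r1 296 285 200 235; python3 go.py 426 292.5 60 97
```

```text
clock: 8.57
tool_pos: [0.441, 0.2977, 0.1062]
eef_rot: [0.676, 0.737, 0.018, 0.003]
contact_force: [0.5, -0.1, 0.4]
opening: 0.966
shift [ -5.  -16.5  45.5] turn [ 1.7 -1.1 -1.9] yaw now 95.1 q7 -0.98 t 8.67
rows 2 shift/row [-2.5 -8.3 22.7]
shift in final axes [ -3.6 -15.3  46. ]
```

View pics/r1.png

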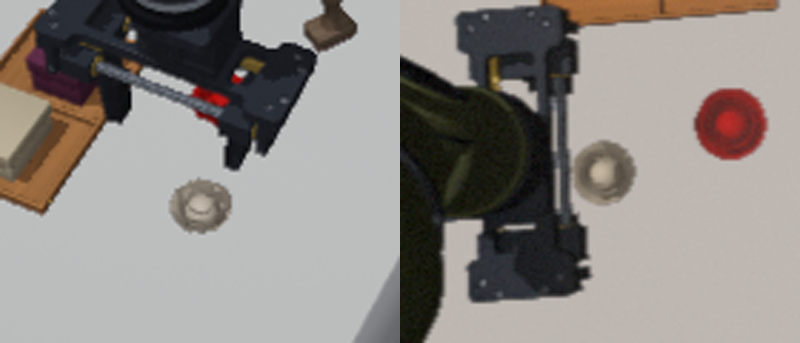

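```bash
python3 -m creep '[-3,-11,20,0.8,-0.5,-1, -1,-2,20,0.8,-0.5,-1, 0,0,3,0,0,0, 0,0,0,0,0,0]'; python3 go.py 426 292.5 5 97
```

```text
clock: 9.0
tool_pos: [0.4338, 0.296, 0.0651]
eef_rot: [0.662, 0.75, 0.005, 0.002]
contact_force: [1.6, 0.9, 0.2]
opening: 0.967
shift [-2.8 -8.8 60. ] turn [ 0.6 -0.3  0.1] yaw now 97.1 q7 -0.99 t 9.0
rows 2 shift/row [-1.4 -4.4 30. ]
shift in final axes [-2.6 -8.1 60.1]
```

```bash
python3 -m creep '[-3,-7,15,0.5,0,0, 0,-2,18,0,0,0, 0,0,14,0,0,0, 0,0,8,0,0,0, 0,0,0,0,0,0]'; python3 go.py 426 292.5 5 97
```

```text
clock: 9.42
tool_pos: [0.4336, 0.2951, 0.0124]
eef_rot: [0.664, 0.747, 0.009, 0.001]
contact_force: [-0.3, -0.1, -0.6]
opening: 0.959
shift [-1.8 -7.9  7.3] turn [ 0.8 -0.6 -0.3] yaw now 96.7 q7 -1.02 t 9.42
rows 1 shift/row [-1.8 -7.9  7.3]
shift in final axes [-1.7 -7.9  7.4]
```

```bash
python3 -m creep '[-2,-7,6,0.6,-0.6,0, 0,-1,1,0,0,0, 0,0,0,0,0,0]';python3 go.py 426 292.5 5 97; python3 look.py r2 296 285 200 235
```

```text
clock: 9.67
tool_pos: [0.4275, 0.2928, 0.0065]
eef_rot: [0.665, 0.747, 0.003, 0.001]
contact_force: [-0.4, 0.7, -0.7]
opening: 0.964
shift [-0.1 -1.6  1.5] turn [ 0.4 -0.1 -0.4] yaw now 96.6 q7 -1.02 t 9.67
rows 1 shift/row [-0.1 -1.6  1.5]
shift in final axes [-0.1 -1.6  1.5]
```

View pics/r2.png

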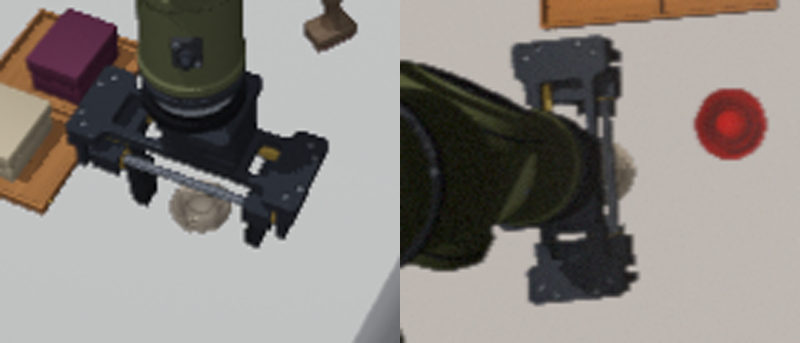

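The rose sits between the fingers (side view, about (296,297)). Closing.

```bash
python3 -m creep '[0,-1,1,0,0,0, 0,0,0,0,0,0, 0,0,0,0,0,0, 0,0,0,0,0,0, 0,0,0,0,0,0]' 30 15;  python3 -m creep '[0,0,0,0,0,0, 0,0,0,0,0,0]'; python3 -m creep '[0,0,0,0,0,0, 0,0,0,0,0,0]'
```

```text
clock: 10.18
tool_pos: [0.4272, 0.2932, 0.0069]
eef_rot: [0.665, 0.747, 0.004, 0.002]
contact_force: [-0.0, 0.5, -0.6]
opening: 0.61
clock: 10.35
tool_pos: [0.4273, 0.2932, 0.007]
eef_rot: [0.665, 0.747, 0.004, 0.002]
contact_force: [0.7, 0.1, -0.4]
opening: 0.545
clock: 10.52
tool_pos: [0.4273, 0.2932, 0.007]
eef_rot: [0.665, 0.747, 0.004, 0.002]
contact_force: [-0.2, 0.8, -0.1]
opening: 0.545
```

```bash
python3 -m creep '[0,0,-10,0,0,0, 0,0,-30,0,0,0, 0,0,-35,0,0,0, 0,0,-30,0,0,0, 0,0,0,0,0,0]'; python3 go.py 617.3 -48.1 130 97.6; python3 look.py r3 290 260 200 235
```

```text
clock: 10.93
tool_pos: [0.425, 0.2919, 0.1162]
eef_rot: [0.665, 0.747, 0.001, 0.002]
contact_force: [0.8, 0.5, -0.5]
opening: 0.542
shift [-360.1  151.4  -12.9] turn [ 0.3  0.  -0.9] yaw now 96.7 q7 -0.97 t 10.93
rows 10 shift/row [-36.   15.1  -1.3]
shift in final axes [-362.5  145.7  -13.8]
```

View pics/r3.png

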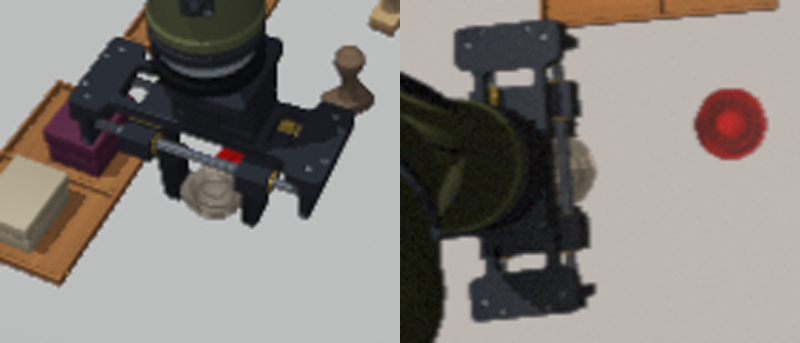

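```bash
python3 -m creep '[-35,15,-2,0,0,0, -35,15,-2,0,0,0, -35,15,-2,0,0,0, -35,15,-2,0,0,0, -35,15,-2,0,0,0]'; python3 -m creep '[-35,15,-2,0,0,0, -35,15,-1,0,0,0, -35,15,0,0,0,0, -30,12,0,0,0,0, -15,6,0,0,0,0]';python3 -m creep '[0,0,0,0,0,0]'; python3 go.py 617.3 -48.1 60 97.6
```

```text
clock: 11.45
tool_pos: [0.515, 0.1333, 0.1187]
eef_rot: [0.655, 0.756, -0.002, -0.004]
contact_force: [0.5, 0.4, -0.8]
opening: 0.544
clock: 11.87
tool_pos: [0.5991, -0.0216, 0.1134]
eef_rot: [0.657, 0.754, -0.008, -0.006]
contact_force: [0.5, 0.6, -0.2]
opening: 0.545
clock: 11.95
tool_pos: [0.5997, -0.0273, 0.1115]
eef_rot: [0.66, 0.751, -0.01, -0.006]
contact_force: [0.1, -0.0, 0.8]
opening: 0.548
shift [-22.7  15.9  51.3] turn [-1.3  0.2 -0.2] yaw now 97.4 q7 -0.33 t 11.95
rows 2 shift/row [-11.3   7.9  25.6]
shift in final axes [-22.9  14.7  51.5]
```

```bash
python3 -m creep '[-15,10,5,-0.6,0,0, -8,6,20,-0.6,0,0, -2,2,20,0,0,0, 0,0,5,0,0,0, 0,0,0,0,0,0]'; python3 go.py 617.3 -48.1 20 97.6
```

```text
clock: 12.37
tool_pos: [0.6159, -0.0464, 0.0548]
eef_rot: [0.659, 0.752, -0.004, -0.003]
contact_force: [-1.1, 0.5, -0.0]
opening: 0.545
shift [-1.9  1.5 34.7] turn [-0.5 -0.  -0. ] yaw now 97.6 q7 -0.32 t 12.37
rows 1 shift/row [-1.9  1.5 34.7]
shift in final axes [-1.9  1.2 34.8]
```

```bash
python3 -m creep '[-2,1,17,-0.5,0,0, 0,0,14,0,0,0, 0,0,3,0,0,0, 0,0,0,0,0,0]';python3 go.py 617.3 -48.1 11 97.6;  python3 look.py r4 295 200 350 156
```

```text
clock: 12.7
tool_pos: [0.6149, -0.0417, 0.02]
eef_rot: [0.656, 0.755, -0.0, -0.003]
contact_force: [0.5, 0.2, -0.3]
opening: 0.548
shift [-6.7  1.6  9. ] turn [-0.2 -0.2  0.4] yaw now 98.0 q7 -0.35 t 12.7
rows 1 shift/row [-6.7  1.6  9. ]
shift in final axes [-6.6  1.6  9. ]
```

View pics/r4.png

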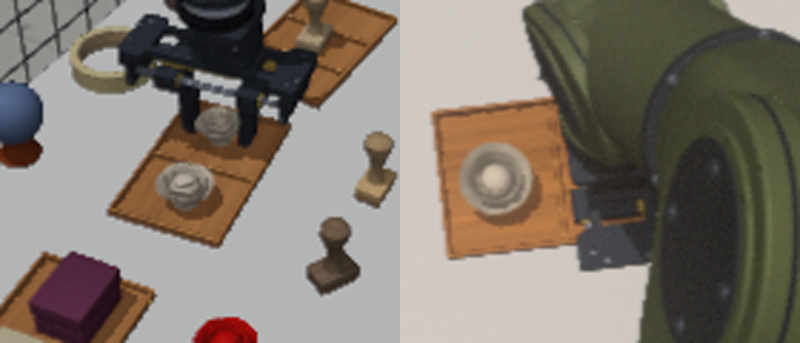

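The rose is over the empty bay (side view, about (300,184)), clear of the divider. Lowering it to the floor.

```bash
python3 -m creep '[-6,2,4,0,0,0, 0,0,3,0,0,0]'; python3 -m creep '[-1,0,2,0,0,0]'; python3 -m creep '[0,0,1.5,0,0,0]'; python3 -m creep '[0,0,0,0,0,0]'; python3 go.py 617.3 -48.1 11 97.6
```

```text
clock: 12.97
tool_pos: [0.6201, -0.0474, 0.0156]
eef_rot: [0.656, 0.755, 0.002, -0.001]
contact_force: [0.4, -1.0, 0.2]
opening: 0.548
clock: 13.05
tool_pos: [0.6208, -0.0482, 0.0139]
eef_rot: [0.656, 0.755, 0.002, -0.0]
contact_force: [0.2, -0.2, -0.5]
opening: 0.547
clock: 13.13
tool_pos: [0.6211, -0.0491, 0.0124]
eef_rot: [0.656, 0.754, 0.002, -0.0]
contact_force: [-0.5, 0.4, 0.6]
opening: 0.549
clock: 13.22
tool_pos: [0.6211, -0.0493, 0.0123]
eef_rot: [0.657, 0.754, 0.002, -0.0]
contact_force: [0.3, 0.9, -0.4]
opening: 0.55
shift [ 1.7 -3.6  1.3] turn [ 0.2 -0.2  0.3] yaw now 97.9 q7 -0.34 t 13.22
rows 1 shift/row [ 1.7 -3.6  1.3]
shift in final axes [ 1.7 -3.6  1.3]
```

```bash
python3 -m creep '[0,-3,1.2,0,0,0, 0,0,0,0,0,0]'; python3 -m creep '[0,0,0.7,0,0,0]'; python3 -m creep '[0,0,0,0,0,0, 0,0,0,0,0,0, 0,0,0,0,0,0]' 62;  python3 go.py 617.3 -48.1 11 97.6
```

```text
clock: 13.38
tool_pos: [0.6181, -0.05, 0.0111]
eef_rot: [0.657, 0.754, 0.002, 0.0]
contact_force: [-0.1, 0.3, -0.0]
opening: 0.549
clock: 13.47
tool_pos: [0.6183, -0.05, 0.0108]
eef_rot: [0.657, 0.754, 0.003, 0.0]
contact_force: [-1.2, -0.1, 6.8]
opening: 0.549
clock: 13.72
tool_pos: [0.6184, -0.0498, 0.0111]
eef_rot: [0.657, 0.754, 0.003, 0.0]
contact_force: [-0.0, 0.2, 0.5]
opening: 0.699
shift [ 1.8 -0.9  0.1] turn [ 0.3 -0.2  0.3] yaw now 97.9 q7 -0.35 t 13.72
rows 1 shift/row [ 1.8 -0.9  0.1]
shift in final axes [ 1.8 -0.9  0.1]
```

```bash
python3 -m creep '[0,0,-10,0,0,0, 0,0,-30,0,0,0, 0,0,-41,0,0,0, 0,0,-41,0,0,0, 0,0,0,0,0,0]'; python3 look.py r5 295 200 350 156; python3 go.py 428.4 63.9 140 150.5
```

```text
clock: 14.13
tool_pos: [0.6158, -0.0494, 0.1369]
eef_rot: [0.656, 0.755, 0.0, -0.002]
contact_force: [-0.7, 0.1, 0.8]
opening: 0.703
shift [ 138.6 -166.5   -6. ] turn [ -0.4  -0.5 -52.5] yaw now 98.0 q7 -0.26 t 14.23
rows 8 shift/row [ 17.3 -20.8  -0.8]
shift in final axes [216.3   8.6  -8.4]
```

View pics/r5.png

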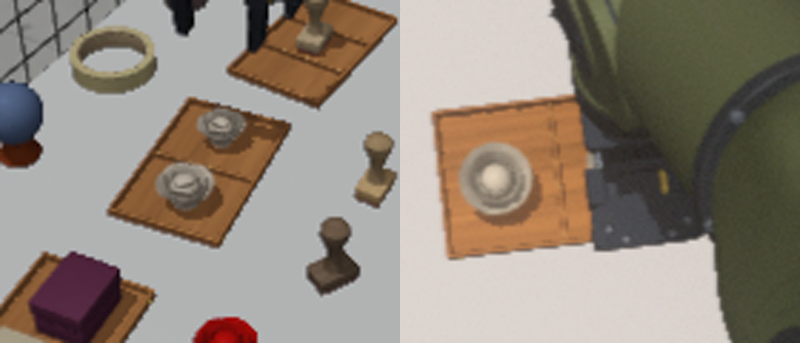

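The rose stands flat in its bay (side view, about (302,186)). Next is the dark stamp.

```bash
python3 -m creep '[26,-32,-2,0,0,0, 26,-32,-2,0,0,0, 26,-32,-1,0,0,0, 26,-32,0,0,0,0, 20,-24,0,0,0,0]' 70; python3 -m creep '[0,0,0,0,0,-7, 0,0,0,0,0,-7, 0,0,0,0,0,-7, 0,0,0,0,0,-7, 0,0,0,0,0,-7]';  python3 -m creep '[0,0,0,0,0,-7, 0,0,0,0,0,-7, 0,0,0,0,0,-2, 0,0,0,0,0,0]'; python3 go.py 428.4 63.9 110 150.5
```

```text
clock: 14.65
tool_pos: [0.4431, 0.048, 0.1341]
eef_rot: [0.662, 0.749, -0.003, -0.004]
contact_force: [0.2, -0.5, 0.1]
opening: 0.795
clock: 15.07
tool_pos: [0.428, 0.0525, 0.1307]
eef_rot: [0.398, 0.917, -0.007, -0.013]
contact_force: [-0.3, 0.1, 0.7]
opening: 0.798
clock: 15.4
tool_pos: [0.4237, 0.0513, 0.127]
eef_rot: [0.261, 0.965, -0.007, -0.019]
contact_force: [-0.3, -0.1, 0.9]
opening: 0.795
shift [ 1.7 13.6 16.8] turn [-1.3 -1.9 -0.7] yaw now 149.7 q7 -0.03 t 15.4
rows 1 shift/row [ 1.7 13.6 16.8]
shift in final axes [ 2.1 13.3 17. ]
```

```bash
python3 -m creep '[2,11,12,-1.3,-1.9,-0.7, 0,2,6,0,0,0, 0,0,0,0,0,0]'; python3 go.py 428.4 63.9 38 150.5; python3 look.py d1 342 220 305 235
```

```text
clock: 15.65
tool_pos: [0.4268, 0.0621, 0.1065]
eef_rot: [0.258, 0.966, -0.001, -0.002]
contact_force: [-1.0, 0.0, 0.2]
opening: 0.794
shift [-0.7  2.6 68.5] turn [-0.2 -0.2 -0.4] yaw now 150.1 q7 -0.16 t 15.65
rows 2 shift/row [-0.3  1.3 34.3]
shift in final axes [-0.5  2.4 68.5]
```

View pics/d1.png

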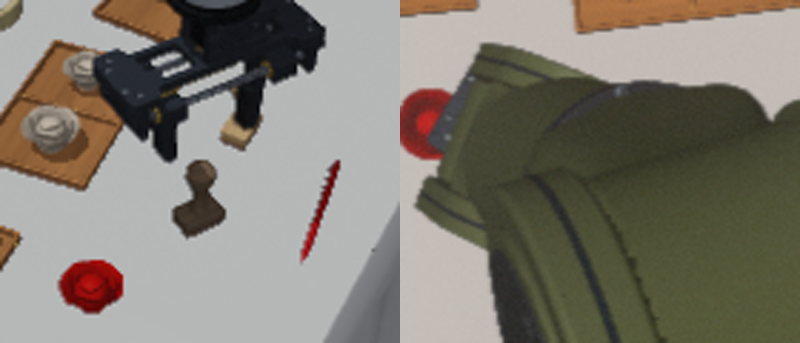

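```bash
python3 -m creep '[0,2,20,0,0,-0.4, 0,1,20,0,0,0, 0,0,16,0,0,0, 0,0,8,0,0,0, 0,0,0,0,0,0]'; python3 go.py 428.4 63.9 38 150.5
```

```text
clock: 16.17
tool_pos: [0.4318, 0.0634, 0.0424]
eef_rot: [0.257, 0.966, -0.0, 0.001]
contact_force: [0.6, -0.1, 0.3]
opening: 0.794
shift [ 3.2 -1.2  4.4] turn [-0.   0.1 -0.3] yaw now 150.2 q7 -0.46 t 16.17
rows 1 shift/row [ 3.2 -1.2  4.4]
shift in final axes [ 3.2 -1.2  4.4]
```

```bash
python3 -m creep '[3,-1,4,0,0,0, 0,0,0,0,0,0]'; python3 go.py 428.4 63.9 38 150.5; python3 look.py d2 342 220 305 235
```

```text
clock: 16.33
tool_pos: [0.4304, 0.0634, 0.0389]
eef_rot: [0.258, 0.966, -0.001, 0.001]
contact_force: [-0.6, -0.2, -0.1]
opening: 0.796
shift [ 2.  -0.6  0.9] turn [-0.1  0.2 -0.4] yaw now 150.1 q7 -0.64 t 16.33
rows 1 shift/row [ 2.  -0.6  0.9]
shift in final axes [ 2.  -0.5  0.9]
```

View pics/d2.png

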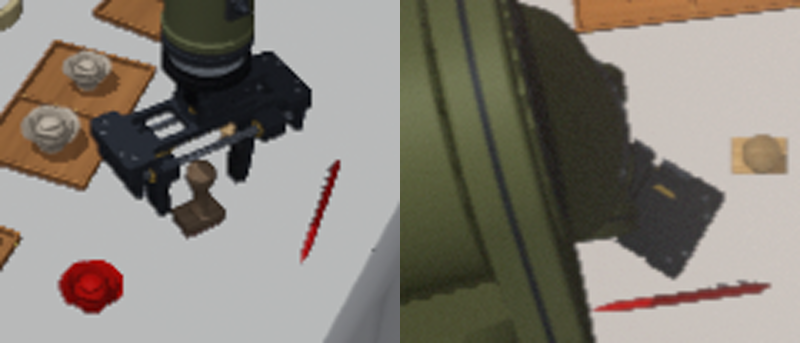

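```bash
python3 -m creep '[2,0,1,0,0,0, 0,0,0,0,0,0, 0,0,0,0,0,0, 0,0,0,0,0,0, 0,0,0,0,0,0]' 15 20; python3 -m creep '[0,0,0,0,0,0, 0,0,0,0,0,0, 0,0,0,0,0,0]'; python3 -c "
from h import *
print(get_state()['q'].round(2))"
```

```text
clock: 16.85
tool_pos: [0.4322, 0.0629, 0.0408]
eef_rot: [0.261, 0.965, 0.001, 0.005]
contact_force: [-0.5, -0.1, -0.0]
opening: 0.441
clock: 17.1
tool_pos: [0.4327, 0.0626, 0.0412]
eef_rot: [0.261, 0.965, 0.001, 0.005]
contact_force: [0.0, 0.2, -0.2]
opening: 0.296
[-0.22  0.86 -0.06  2.27  1.55  0.05 -0.76]
```

```bash
python3 -m creep '[0,0,0,0,0,0, 0,0,0,0,0,0]'; python3 -m creep '[0,0,-10,0,0,0, 0,0,-25,0,0,0, 0,0,0,0,0,0]';  python3 look.py d3 342 220 305 235
```

```text
clock: 17.27
tool_pos: [0.4327, 0.0627, 0.0412]
eef_rot: [0.261, 0.965, 0.001, 0.005]
contact_force: [-0.0, -0.5, -0.3]
opening: 0.295
clock: 17.52
tool_pos: [0.4338, 0.0628, 0.0667]
eef_rot: [0.261, 0.965, 0.0, 0.007]
contact_force: [0.7, -0.2, 0.1]
opening: 0.298
```

View pics/d3.png

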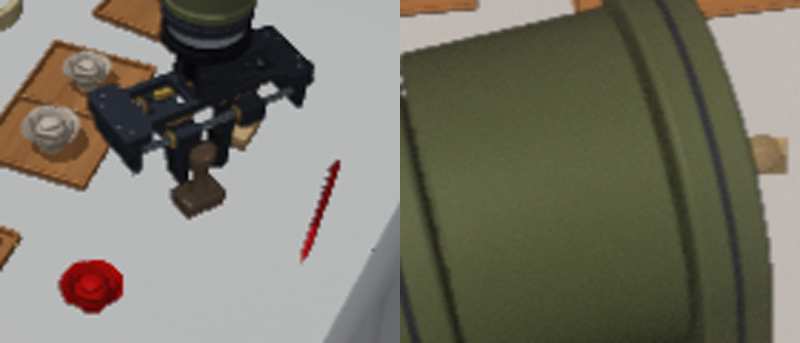

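```bash
python3 -m creep '[0,0,-30,0,0,0, 0,0,-35,0,0,0, 0,0,-20,0,0,0, 0,0,0,0,0,0]'; python3 go.py 608.7 -306 150 87.9; python3 -c "
from h import *
print(get_state()['q'].round(2))"
```

```text
clock: 17.95
tool_pos: [0.4328, 0.0605, 0.1481]
eef_rot: [0.26, 0.966, -0.005, 0.007]
contact_force: [-0.2, 0.3, -0.2]
opening: 0.294
shift [-336.  -228.7    4.8] turn [ 0.1  1.  62. ] yaw now 149.9 q7 -0.08 t 17.95
rows 10 shift/row [-33.6 -22.9   0.5]
shift in final axes [-359.8  189.3   -1.9]
[ 0.11  0.67 -0.57  2.2   0.83  0.5  -0.08]
```

```bash
python3 -m creep '[-34,-23,-1,0,0.5,0, -34,-23,-1,0,0.5,0, -34,-23,-1,0,0,0, -34,-23,-1,0,0,0, -34,-23,-1,0,0,0]'; python3 -m creep '[-34,-23,0,0,0,0, -34,-23,0,0,0,0, -34,-23,0,0,0,0, -30,-20,0,0,0,0, -15,-10,0,0,0,0]';  python3 -m creep '[0,0,0,0,0,7, 0,0,0,0,0,7, 0,0,0,0,0,7, 0,0,0,0,0,7, 0,0,0,0,0,7]'; python3 go.py 608.7 -306 150 87.9; python3 -c "
from h import *
print(get_state()['q'].round(2))"
```

```text
clock: 18.37
tool_pos: [0.5271, -0.1163, 0.1489]
eef_rot: [0.246, 0.969, -0.003, 0.0]
contact_force: [1.8, 0.9, -0.6]
opening: 0.296
clock: 18.78
tool_pos: [0.607, -0.2881, 0.1368]
eef_rot: [0.252, 0.968, -0.015, -0.0]
contact_force: [-0.6, -0.6, -0.7]
opening: 0.301
clock: 19.2
tool_pos: [0.6046, -0.3043, 0.1191]
eef_rot: [0.537, 0.843, -0.028, 0.006]
contact_force: [0.1, 0.1, -1.4]
opening: 0.296
shift [ -4.5   1.7 -30.8] turn [-1.7  2.8 27.2] yaw now 115.1 q7 0.32 t 19.2
rows 4 shift/row [-1.1  0.4 -7.7]
shift in final axes [ -1.5   4.2 -30.9]
[ 0.63  0.94 -0.52  1.49  0.62  0.89  0.32]
```

```bash
python3 -m creep '[0,0,0,-0.8,1.4,7, 0,0,0,-0.8,1.2,7, 0,0,0,0,0,7, 0,0,0,0,0,5, 0,0,0,0,0,0]'; python3 go.py 608.7 -306 80 87.9; python3 look.py d4 335 160 445 158
```

```text
clock: 19.62
tool_pos: [0.6004, -0.3094, 0.1042]
eef_rot: [0.718, 0.696, -0.018, 0.001]
contact_force: [0.2, -0.2, -0.1]
opening: 0.295
shift [ 4.3  8.7 23.9] turn [-1.3  1.5  0.3] yaw now 88.2 q7 -0.04 t 19.62
rows 1 shift/row [ 4.3  8.7 23.9]
shift in final axes [ 3.7  8.1 24.2]
```

View pics/d4.png

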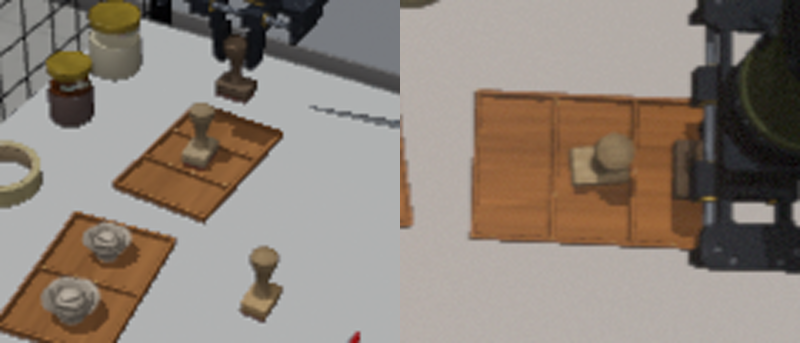

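```bash
python3 -m creep '[3,7,5,-0.7,0.8,0, 1,2,15,-0.6,0.7,0, 0,0,15,0,0,0, 0,0,8,0,0,0, 0,0,0,0,0,0]'; python3 go.py 608.7 -306 46 87.9
```

```text
clock: 20.13
tool_pos: [0.6117, -0.3049, 0.0562]
eef_rot: [0.713, 0.702, 0.001, 0.001]
contact_force: [-0.4, 1.0, -1.3]
opening: 0.299
shift [-1.1 -3.  10.2] turn [0.2 0.  1.2] yaw now 89.1 q7 -0.04 t 20.13
rows 1 shift/row [-1.1 -3.  10.2]
shift in final axes [-1.2 -2.9 10.2]
```

```bash
python3 -m creep '[-1,-3,5,0,0,1, 0,0,1,0,0,0]'; python3 -m creep '[0,0,2,0,0,0]'; python3 -m creep '[0,0,1,0,0,0]'; python3 -m creep '[0,0,0,0,0,0]';python3 go.py 608.7 -306 45 87.9; python3 look.py d5 335 160 445 158
```

```text
clock: 20.3
tool_pos: [0.6087, -0.3058, 0.0493]
eef_rot: [0.719, 0.695, 0.001, 0.001]
contact_force: [-0.5, -1.0, -1.4]
opening: 0.295
clock: 20.38
tool_pos: [0.6092, -0.306, 0.0476]
eef_rot: [0.719, 0.695, 0.001, 0.002]
contact_force: [0.7, -0.1, 0.2]
opening: 0.294
clock: 20.47
tool_pos: [0.6091, -0.3061, 0.0466]
eef_rot: [0.719, 0.695, 0.001, 0.002]
contact_force: [-0.4, -0.1, -0.9]
opening: 0.295
clock: 20.55
tool_pos: [0.6093, -0.3062, 0.0469]
eef_rot: [0.719, 0.695, 0.001, 0.002]
contact_force: [-1.4, 0.3, -0.5]
opening: 0.296
shift [ 0.2 -0.7  1.9] turn [0.3 0.  0.2] yaw now 88.1 q7 -0.06 t 20.55
rows 1 shift/row [ 0.2 -0.7  1.9]
shift in final axes [ 0.2 -0.6  1.9]
```

View pics/d5.png

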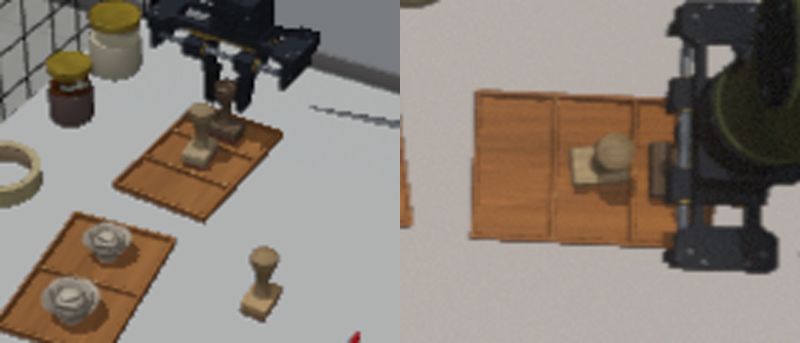

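```bash
python3 -m creep '[0,0,1,0,0,0]'; python3 -m creep '[0,0,1,0,0,0]'; python3 -m creep '[0,0,1,0,0,0]'
```

```text
clock: 20.73
tool_pos: [0.6098, -0.3063, 0.0466]
eef_rot: [0.719, 0.695, 0.002, 0.002]
contact_force: [-0.1, 0.2, 0.5]
opening: 0.297
clock: 20.82
tool_pos: [0.6101, -0.3064, 0.0459]
eef_rot: [0.719, 0.695, 0.002, 0.003]
contact_force: [0.5, -0.0, -0.4]
opening: 0.295
clock: 20.9
tool_pos: [0.6102, -0.3064, 0.0452]
eef_rot: [0.719, 0.695, 0.002, 0.003]
contact_force: [-1.6, 0.5, 7.3]
opening: 0.295
```

Contact is at 45.2 mm, the height I predicted. Releasing.

```bash
python3 -m creep '[0,0,0,0,0,0, 0,0,0,0,0,0, 0,0,0,0,0,0, 0,0,0,0,0,0]' 60; python3 -m creep '[0,0,-10,0,0,0, 0,0,-30,0,0,0, 0,0,-40,0,0,0, 0,0,-30,0,0,0, 0,0,0,0,0,0]'; python3 look.py d6 335 160 445 158; python3 go.py 446.7 -61.8 140 1;python3 go.py 446.7 -61.8 140 181
```

```text
clock: 21.23
tool_pos: [0.6108, -0.3064, 0.0457]
eef_rot: [0.719, 0.695, 0.002, 0.003]
contact_force: [-0.3, 0.4, 0.6]
opening: 0.572
clock: 21.65
tool_pos: [0.6086, -0.3054, 0.1595]
eef_rot: [0.718, 0.696, 0.001, 0.001]
contact_force: [0.5, -0.5, 2.0]
opening: 0.681
shift [ 237.9 -167.    16. ] turn [-0.3  0.1 87.2] yaw now 88.2 q7 0.0 t 21.75
rows 13 shift/row [ 18.3 -12.8   1.2]
shift in final axes [-155.1 -245.9   14.8]
shift [ 237.9 -167.    16. ] turn [ -0.1  -0.3 -92.8] yaw now 88.2 q7 0.0 t 21.75
rows 14 shift/row [ 17.  -11.9   1.1]
shift in final axes [155.1 245.9  14.8]
```

View pics/d6.png

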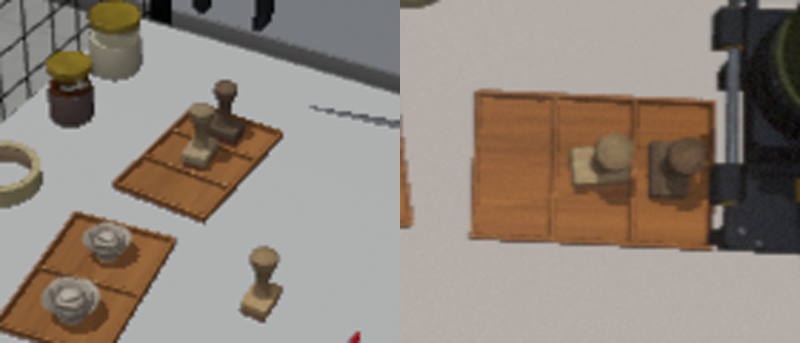

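The dark stamp stands in the end bay (top view, about (463,161)). The light stamp's base lies along world y. If I grip it without turning, the jaws stay along tray x and 7.5 mm is left on each side, so I'll do that.

```bash
python3 -m creep '[34,-24,1,0,0,-1, 34,-24,1,0,0,-1, 34,-24,1,0,0,-0.8, 34,-24,1,0,0,0, 34,-24,1,0,0,0]' 70; python3 -m creep '[34,-24,3,0,0,0, 25,-18,3,0,0,0, 5,-4,0,0,0,0, 0,0,0,0,0,0]'; python3 go.py 446.7 -61.8 100 91
```

```text
clock: 22.17
tool_pos: [0.4853, -0.1416, 0.1442]
eef_rot: [0.707, 0.708, -0.001, -0.001]
contact_force: [0.3, 0.8, -1.0]
opening: 0.792
clock: 22.5
tool_pos: [0.4274, -0.0707, 0.1357]
eef_rot: [0.703, 0.711, -0.006, -0.009]
contact_force: [0.0, 0.1, 0.3]
opening: 0.799
shift [ 8.5 20.1 35.3] turn [-1.2 -0.3 -0.3] yaw now 90.7 q7 -0.51 t 22.5
rows 2 shift/row [ 4.2 10.  17.7]
shift in final axes [ 8.6 19.4 35.7]
```

```bash
python3 -m creep '[7,14,12,-0.6,-0.2,0, 1,4,18,-0.6,0,0, 0,0,3,0,0,0, 0,0,0,0,0,0]'; python3 go.py 446.7 -61.8 38 91
```

```text
clock: 22.83
tool_pos: [0.4461, -0.0649, 0.0997]
eef_rot: [0.703, 0.711, -0.001, -0.0]
contact_force: [-0.5, 0.7, -0.7]
opening: 0.795
shift [ 3.2  0.7 61.7] turn [-0.1  0.  -0.4] yaw now 90.6 q7 -0.58 t 22.83
rows 2 shift/row [ 1.6  0.4 30.8]
shift in final axes [ 3.1  0.7 61.7]
```

```bash
python3 -m creep '[3,0,20,0,0,-0.4, 0,0,20,0,0,0, 0,0,14,0,0,0, 0,0,5,0,0,0, 0,0,0,0,0,0]'; python3 go.py 446.7 -61.8 38 91; python3 look.py l1 356 190 361 229
```

```text
clock: 23.25
tool_pos: [0.4491, -0.0677, 0.0394]
eef_rot: [0.704, 0.71, -0.001, 0.002]
contact_force: [-0.4, -0.4, 0.1]
opening: 0.794
shift [ 5.9 -2.3  1.3] turn [ 0.1  0.2 -0.5] yaw now 90.5 q7 -0.64 t 23.25
rows 1 shift/row [ 5.9 -2.3  1.3]
shift in final axes [ 5.9 -2.3  1.4]
```

View pics/l1.png

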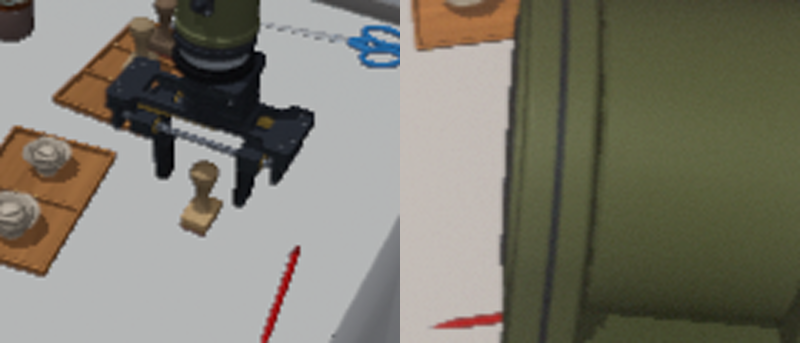

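The handle is between the fingers but the tool is 6 mm off along the stamp. I'll correct that, then close.

```bash
python3 -m creep '[6,-2,1,0,0,-0.5, 0,0,0,0,0,0]'; python3 go.py 446.7 -61.8 38 91; python3 -m creep '[0,0,0,0,0,0]'; python3 go.py 446.7 -61.8 38 91
```

```text
clock: 23.52
tool_pos: [0.4481, -0.0617, 0.0407]
eef_rot: [0.701, 0.713, 0.001, 0.003]
contact_force: [0.2, 0.7, 0.3]
opening: 0.796
shift [-0.  -1.4  2.6] turn [ 0.3  0.2 -0. ] yaw now 91.0 q7 -0.66 t 23.52
rows 1 shift/row [-0.  -1.4  2.6]
shift in final axes [-0.1 -1.4  2.7]
clock: 23.6
tool_pos: [0.4483, -0.0617, 0.0413]
eef_rot: [0.701, 0.713, 0.001, 0.003]
contact_force: [0.4, -0.4, 0.1]
opening: 0.791
shift [-0.1 -1.6  3.3] turn [ 0.4  0.2 -0. ] yaw now 91.0 q7 -0.66 t 23.6
rows 1 shift/row [-0.1 -1.6  3.3]
shift in final axes [-0.1 -1.6  3.3]
```

```bash
python3 -m creep '[0,-1,3,0,0,0, 0,0,0,0,0,0, 0,0,0,0,0,0, 0,0,0,0,0,0, 0,0,0,0,0,0]' 15 20; python3 -m creep '[0,0,0,0,0,0, 0,0,0,0,0,0, 0,0,0,0,0,0, 0,0,0,0,0,0, 0,0,0,0,0,0]'; python3 -m creep '[0,0,-10,0,0,0, 0,0,-30,0,0,0, 0,0,-35,0,0,0, 0,0,-35,0,0,0, 0,0,0,0,0,0]';  python3 look.py l2 356 190 361 229; python3 go.py 613.3 -182 150 87.9
```

```text
clock: 24.02
tool_pos: [0.4478, -0.0615, 0.0394]
eef_rot: [0.701, 0.713, 0.002, 0.004]
contact_force: [-0.2, -0.3, -0.1]
opening: 0.44
clock: 24.43
tool_pos: [0.4478, -0.0617, 0.0394]
eef_rot: [0.701, 0.713, 0.002, 0.004]
contact_force: [-0.2, 0.4, -0.4]
opening: 0.292
clock: 24.85
tool_pos: [0.4454, -0.0603, 0.1514]
eef_rot: [0.7, 0.714, -0.001, 0.002]
contact_force: [0.8, -0.1, -0.3]
opening: 0.291
shift [-124.5  167.2   -2.2] turn [-0.2  0.3  3.2] yaw now 91.1 q7 -0.57 t 24.95
rows 6 shift/row [-20.8  27.9  -0.4]
shift in final axes [-114.9  173.9   -2.1]
```

View pics/l2.png

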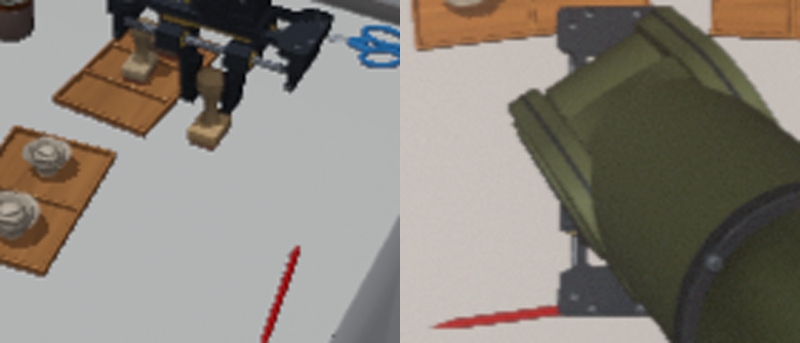

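```bash
python3 -m creep '[-23,31,0,0,0,1, -23,31,0,0,0,1, -23,31,0,0,0,1, -23,31,0,0,0,0, -20,27,0,0,0,0]'; python3 -m creep '[-8,10,0,0,0,0, 0,0,0,0,0,0]'; python3 go.py 613.3 -182 90 87.9
```

```text
clock: 25.37
tool_pos: [0.5858, -0.1725, 0.1379]
eef_rot: [0.714, 0.7, -0.012, -0.008]
contact_force: [-0.1, 0.3, -0.2]
opening: 0.293
clock: 25.53
tool_pos: [0.599, -0.1877, 0.132]
eef_rot: [0.717, 0.697, -0.013, -0.007]
contact_force: [-0.1, 0.4, -0.6]
opening: 0.288
shift [ 6.4 15.3 41.5] turn [-1.7  0.5  0.5] yaw now 88.4 q7 -0.25 t 25.53
rows 2 shift/row [ 3.2  7.7 20.7]
shift in final axes [ 6.2 14.1 42. ]
```

```bash
python3 -m creep '[5,10,10,-0.8,0.3,0.5, 1,4,15,-0.8,0.2,0, 0,1,12,0,0,0, 0,0,0,0,0,0]'; python3 go.py 613.3 -182 60 87.9; python3 look.py l3 335 160 430 158
```

```text
clock: 25.87
tool_pos: [0.6085, -0.1805, 0.0855]
eef_rot: [0.72, 0.694, -0.005, -0.004]
contact_force: [-0.5, 0.0, -0.9]
opening: 0.292
shift [-1.3  5.2 25.5] turn [-0.7  0.1  0.1] yaw now 88.0 q7 -0.29 t 25.87
rows 1 shift/row [-1.3  5.2 25.5]
shift in final axes [-1.3  4.9 25.5]
```

View pics/l3.png

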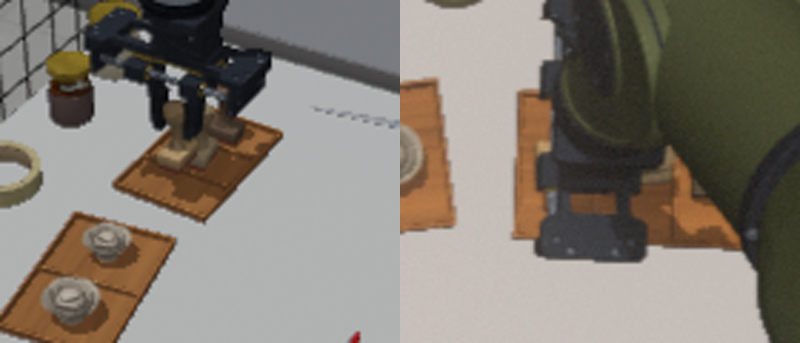

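```bash
python3 -m creep '[-1,5,12,-0.6,0,0, 0,0,12,0,0,0, 0,0,3,0,0,0, 0,0,0,0,0,0]'; python3 go.py 613.3 -182 45 87.9
```

```text
clock: 26.3
tool_pos: [0.6147, -0.1808, 0.0617]
eef_rot: [0.719, 0.695, -0.0, 0.002]
contact_force: [-0.8, -0.4, -0.7]
opening: 0.292
shift [-1.2 -1.4 16.7] turn [0.1 0.1 0.2] yaw now 88.1 q7 -0.31 t 26.3
rows 1 shift/row [-1.2 -1.4 16.7]
shift in final axes [-1.2 -1.3 16.7]
```

```bash
python3 -m creep '[-1,-1,8,0,0,0, 0,0,3,0,0,0, 0,0,0,0,0,0]'; python3 go.py 613.3 -182 43.4 87.9; python3 look.py l4 335 160 430 158
```

```text
clock: 26.55
tool_pos: [0.6138, -0.1818, 0.0509]
eef_rot: [0.719, 0.695, 0.0, 0.002]
contact_force: [-0.0, -0.5, -0.7]
opening: 0.289
shift [-0.2 -0.5  7.5] turn [0.2 0.2 0.2] yaw now 88.1 q7 -0.32 t 26.55
rows 1 shift/row [-0.2 -0.5  7.5]
shift in final axes [-0.2 -0.5  7.5]
```

View pics/l4.png

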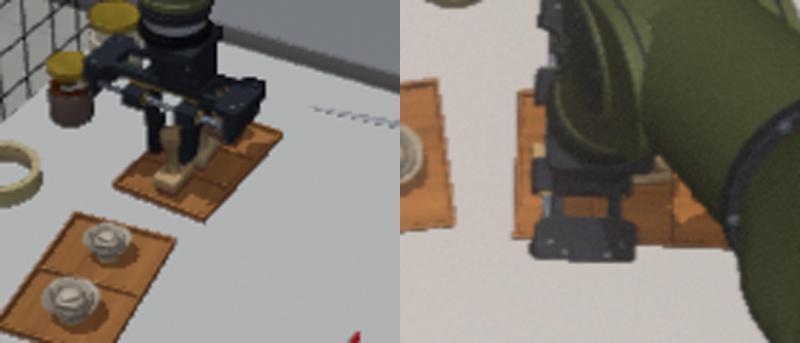

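The base's left edge is about 8 mm inside the bay wall, as intended. Lowering.

```bash
python3 -m creep '[0,0,3,0,0,0, 0,0,2,0,0,0]'; python3 -m creep '[0,0,1,0,0,0]'; python3 -m creep '[0,0,1,0,0,0]'
```

```text
clock: 26.82
tool_pos: [0.6146, -0.1822, 0.047]
eef_rot: [0.719, 0.695, 0.001, 0.003]
contact_force: [-0.2, -0.5, -0.9]
opening: 0.292
clock: 26.9
tool_pos: [0.6147, -0.1821, 0.0458]
eef_rot: [0.719, 0.695, 0.001, 0.003]
contact_force: [-0.9, 0.7, -1.0]
opening: 0.288
clock: 26.98
tool_pos: [0.6148, -0.1822, 0.0448]
eef_rot: [0.719, 0.695, 0.001, 0.003]
contact_force: [0.5, -0.5, -1.0]
opening: 0.295
```

```bash
python3 -m creep '[0,0,1,0,0,0]'; python3 -m creep '[0,0,0.8,0,0,0]'
```

```text
clock: 27.07
tool_pos: [0.6148, -0.1822, 0.0437]
eef_rot: [0.719, 0.695, 0.001, 0.003]
contact_force: [0.8, -0.2, -0.4]
opening: 0.29
clock: 27.15
tool_pos: [0.615, -0.1822, 0.0434]
eef_rot: [0.719, 0.695, 0.001, 0.003]
contact_force: [-2.0, 0.3, 10.0]
opening: 0.29
```

Contact is at 43.4 mm, as predicted. I'll release, lift and back off to look.

```bash
python3 -m creep '[0,0,0,0,0,0, 0,0,0,0,0,0, 0,0,0,0,0,0, 0,0,0,0,0,0]' 60; python3 -m creep '[0,0,-10,0,0,0, 0,0,-30,0,0,0, 0,0,-40,0,0,0, 0,0,-40,0,0,0, 0,0,-20,0,0,0]'; python3 go.py 400 -350 250 88
```

```text
clock: 27.48
tool_pos: [0.6155, -0.1821, 0.0438]
eef_rot: [0.719, 0.695, 0.001, 0.004]
contact_force: [-0.8, -0.3, -0.7]
opening: 0.572
clock: 27.9
tool_pos: [0.6105, -0.1806, 0.1846]
eef_rot: [0.718, 0.696, -0.003, -0.002]
contact_force: [0.5, -0.2, 0.3]
opening: 0.682
shift [-176.2 -205.3  -63.8] turn [-0.4  0.   0.1] yaw now 88.1 q7 -0.22 t 27.9
rows 7 shift/row [-25.2 -29.3  -9.1]
shift in final axes [-176.6 -204.5  -65.4]
```

```bash
python3 -m creep '[-25,-29,-10,0,0,0, -25,-29,-10,0,0,0, -25,-29,-10,0,0,0, -25,-29,-10,0,0,0, -25,-29,-10,0,0,0]'; python3 -m creep '[-25,-29,-5,0,0,0, -15,-10,0,0,0,0, 0,0,0,0,0,0, 0,0,0,0,0,0]'
python3 - <<'E'
from h import *
for n in("side","top"): 
    s=snapshot(n);save(s,"f"+n)
    a=cv2.cvtColor(s["color"],cv2.COLOR_RGB2BGR)
    a=a[120:320,195:445] if n=="side" else cv2.convertScaleAbs(a[110:270,170:490],alpha=1.5)
    cv2.imwrite(f"pics/f{n}c.png",cv2.resize(a,(750,600) if n=="side" else (800,400),interpolation=cv2.INTER_CUBIC))
E
```

```text
clock: 28.32
tool_pos: [0.4688, -0.2947, 0.2455]
eef_rot: [0.712, 0.702, 0.006, 0.005]
contact_force: [0.1, -0.9, 0.7]
opening: 0.68
clock: 28.65
tool_pos: [0.419, -0.3437, 0.2548]
eef_rot: [0.717, 0.697, 0.003, 0.007]
contact_force: [-0.3, 0.4, 0.1]
opening: 0.681
```

View pics/fsidec.png

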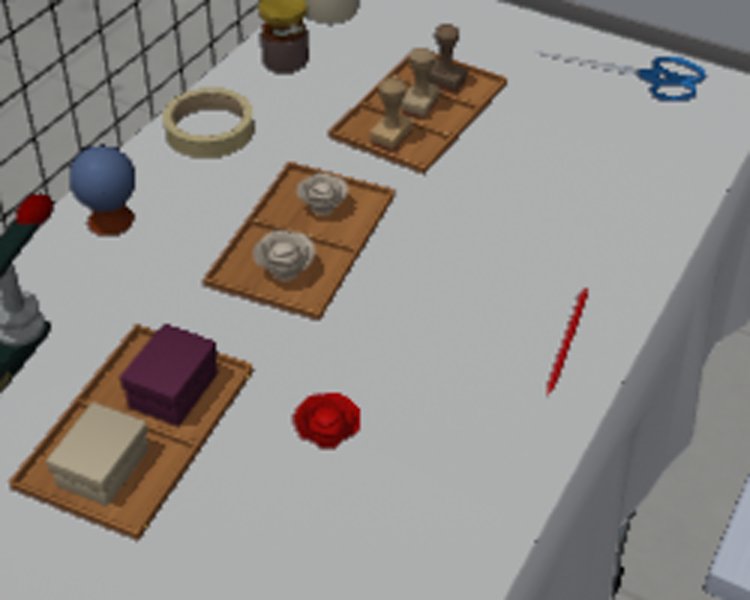

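View pics/ftopc.png

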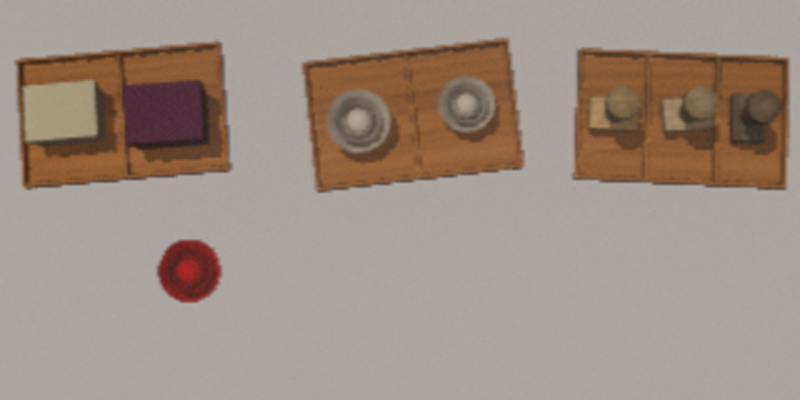

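```bash
python3 - <<'E' | tail -8
from meas import *
F=cv2.cvtColor(cv2.imread("pics/ftop.png"),cv2.COLOR_BGR2RGB).astype(np.float32);A=S["top"]["color"].astype(np.float32)
for n,(x,y,w,h) in(("box",(222,140,36,34)),("rose",(299,144,32,30)),("stamp",(432,142,24,26)),("red",(230,203,32,32))):
    a,b=[cv2.cvtColor(k[y:y+h,x:x+w],cv2.COLOR_RGB2GRAY) for k in(A,F)]
    print(n,np.round(cv2.phaseCorrelate(a,b)[0],2),np.abs(a-b).mean().round(1))
s=snapshot("top");t=snapshot("side")
M=[("b",(604.5,310.5),5.8,51,65,4,40),("c",(617.8,-49),50,28),("b",(614.5,-182),-2.1,29,43,4,23),("c",(614.5,-182),28,74),("b",(610,-306),87.9,29,43,4,23),("c",(610,-306),28,74)]
draw({"top":s,"side":t},M,"ff",{"top":[(170,115,180,80),(310,115,180,80)],"side":[(195,120,190,140)]})
a=[cv2.imread(f"pics/ff_top{i}.png") for i in(0,1)];cv2.imwrite("pics/fft.png",np.vstack([k[:300] for k in a]))
E
```

```text
card by b
card c 440.1 -249.8 size 61.8 48.2 long axis deg 60.7 centroid [ 440. -250.]
card c 608.0 -240.3 size 183.7 115.7 long axis deg 88.1 centroid [ 606.5 -238.8]
card c 605.4 -239.1 size 180.1 109.3 long axis deg 88.0 centroid [ 597.2 -238.3]
box [-0.11  0.07] 1.2
rose [-0.09 -0.04] 0.9
stamp [0.11 0.44] 1.0
red [ 0.18 -0.05] 1.0
```

View pics/fft.png

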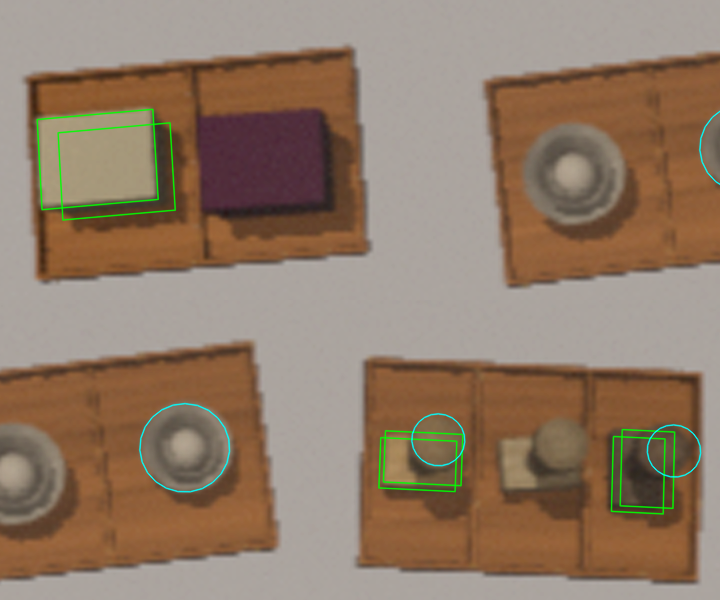

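```bash
python3 -c "
from h import *
print(finish_job())"
```

```text
the job is handed in; nothing more can be done
None
```

All four loose things are put away and the job is handed in, with the clock at about 29 of the 96 s allowed.

- **Card box:** in the +y bay of the boxes tray.
- **Rose:** in the −y bay of the roses tray.
- **Stamps:** dark in the −y bay and light in the +y bay of the stamp tray. The light stamp's base lies along tray y, not the roomiest way, with about 7.5 mm to spare on each side.

**Last checks:** each thing was released only once the arm felt it touch the floor of its bay. In the final top picture, models drawn at floor height match all four things to about 2 mm, each inside its own bay; they look upright in both views.

The kept box, kept rose and red look-alike show a shift of 0.2 px or less. The kept stamp read 0.44 px (about 1 mm) in one direction. I never touched it, its picture difference is at noise level, and I put the reading down to neighbouring shadows, but I did not confirm that. It also appears to lie with its long side along tray y, where the description says x; it looked that way in the first picture.

The highest force I read was about 39 N, from the held card box pressing on its bay floor. That is close to the 40 N limit, though that limit is for the arm and gripper body.

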